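# Clamp a split plaster mould shut, latch it and take the clamp pressure off

## Robot

A 7-joint arm with a two-finger parallel gripper is mounted at the origin on a cart in front of the work surface, level with it; the furniture and walls round the work are solid. World frame = base frame: x ahead of the robot, y to its left, z up, the work surface at z = 0. Lengths are in mm, angles in rad, forces in N, time in s.
With the tool pointing down it reaches from about 400 to 900 mm from the base axis. Payload 5.5 kg.
Tool frame: the origin (TCP) lies on the centre line of the jaws, within the pads' length; the fingertips stand 8 mm ahead of it and the grasp point (between the pads) lies 11 mm behind it; z points along the fingers, y is the direction in which the jaws open and shut (so a half turn about z gives the same grasp; the last joint's range is limited). The gripper opens to 85 mm and grips with 20 to 120 N. Pads are 22 mm wide; open, the fingers measure 114 mm over their backs; the gripper's body (76 mm by 85 mm) begins 54 mm behind the grasp point. The pads swing forward as they close: fully open they stand 13 mm farther back than shut.
Start: joints at [1.426, 0.501, -0.427, 1.55, 0.221, 1.138, -0.21], TCP at [257.816, -596.683, 239.31] pointing down, gripper open.
Joint ranges: [-2.88, 2.88], [-0.31, 2.03], [-1.54, 1.56], [0.2, 2.42], [-1.41, 4.55], [0.19, 2.02], [-2.57, 2.57]. Speed limits (rad/s): [2.57, 2.57, 3.14, 3.14, 3.14, 3.14, 3.14].

## Interface

Orientations are given as a rotation vector (axis times angle).
In Python, from bench import env gives the robot as it stands. The module is installed in compiled form; this text tells all that it offers.
- The arm moves only by the shell command python3 -m crank 'ROWS' [FORCE]. ROWS is JSON, a list of rows, each a list of 7 numbers: the shift along the tool's x, y, z in mm, then the turn, a rotation vector about the tool's x, y, z in degrees, then the opening, from 0 (shut) to 1 (fully open). A call has 1 to 5 rows; each row is the pose to reach, as a shift and turn from the pose commanded when the call began, along the tool's axes at that moment; what a row does not reach only later rows make up. A row lasts 1/8 s, in which the tool goes at most 62.5 mm and 10.7 degrees, less where a joint would pass 70% of its speed; a pose out of reach is approached as far as the arm can. A call with a gripper value outside its range is refused whole. The fingers move at their own pace and stop on an object; FORCE is the grip in N (left out, the last holds). Time passes only in rows, so rows that repeat a pose let the fingers close. It gives the time, the measured TCP pose, the force and the opening at its end, in the units of the state.
- env.get_obs(): the state, without advancing time (a new reading comes with each control period).
- env.read_camera(name): name is "scene" or "top"; returns the picture (420x560x3 uint8, blue, green, red); there is no depth.
- env.get_calibration(name): a dict with "fx", "fy", "cx", "cy" (pixels), "world_from_camera" (4x4, takes a point from camera to world coordinates). Camera axes: x right, y down, z forward; pixel columns grow to the right and rows downward; lengths in mm; the calibration is good to about 2 mm. A picture is of the moment at which its call begins. get_calibration takes no time and is no camera call.
- env.hand_in(): hands the job in, once; it reports no verdict.
Trained networks look in the newest picture that a camera, given by its name, has taken for a name from the list of things; names that differ only in an ending like _2 or _b are one class to them, and where a whole thing is asked for, a point or a joint stands for the part that bears it (a point fixed in the world has none). Each returns a list of dicts, best first, with "p" (0 to 1); they miss things now and then, are a little off and sometimes report something else, mostly with a low value. They report only what shows in the picture. A call takes as long as a camera call.
- env.spot_in(camera, query): "point" ([column, row] in pixels, amid what is visible of it).
- env.masks_of(camera, query): "region" (420x560 bool, what is visible of it) and "point" ([column, row] in pixels, amid what is visible of it).
- env.landmark_of(camera, query): "point" ([column, row] in pixels: a listed point, or the origin of a listed thing).
The state is a dict: "t": time; "joints": joint angles; "qd": joint speeds; "joint_torque": joint torques, N m; "tool_pos": TCP position; "eef_rot": TCP orientation; "force": force on the tool from outside, world axes, zero at the start; "torque": the same for the moment, N m; "opening": finger opening in mm.
Only numpy, scipy, OpenCV 4.12 (cv2) and the standard library are available. Lean on these libraries where they do the work, as an engineer would, in place of code of your own. Each camera call takes 0.05 s, during which the arm holds its last target. There are 200 camera calls.

## Task

Stand the loose half of the plaster mould in the cradle of the mould press, its hollow face towards the fixed half, and let go of it. Squeeze the clamp's trigger again and again until the pad has pressed the two halves fully together, swing the latch down behind the loose half's block, and then press the clamp's release tab so that the pad springs back and the latch alone keeps the mould shut. Leave the bottle, tin can, water pot and clay lump standing where they are.

Things in the scene. Friction and masses are not known exactly. Their poses are not given: they have to be found in the camera images.
- mould_press: Fixed bench fixture on a 150 x 340 x 12 mm plywood base; origin at the centre of its underside on the table, x away from the robot, y along it to the left, z up. At its -y end the fixed plaster half, 100 x 60 x 70 mm, mating face at y = -0.100; then the cradle, the sprung pad, and at y 0.035 to 0.155 the clamp head under a board. Numbers below are in this frame, in m, unless noted.
- cradle (a point): On the floor of the cradle (y = -0.050, z = 0.012), axes as mould_press. Rails 9 mm high, inner faces at x = -0.055 and +0.055, y -0.10 to 0. Two steel ejector pins (together 3 to 5 N; x = -0.037 and 0.037, z = 0.067) stick out of the fixed half to y = -0.0885; closing the mould pushes them in. Set the half between pins and pad.
- rod_axis (a point): On the clamp rod's axis (x = 0, z = 0.058) at y = 0.063, middle of the fully squeezed grip. The clamp head leans 35 degrees towards the robot about this axis: its 'up' is u = (-0.574, 0, 0.819). The fixed grip is a black plate 26 mm wide, 12 mm thick (y 0.050 to 0.062), 20 to 85 mm from the axis along u; the housing's top is 24 to 31 mm from the axis.
- board_edge (a point): Middle of the lower front edge of the board that hangs over the clamp head, axes as mould_press. The board covers x -0.037 to 0.075, y 0.03 to 0.19, underside z = 0.235, with two pots on it. A hand coming straight down hits it: come in under it, tilted, fingers pointing along -u.
- mould_half: Loose plaster half, 0.35 to 0.65 kg: 100 (x) x 60 (y) x 70 mm (z) with a grip block 40 (x) x 28 (y) x 26 mm (z 0.070 to 0.096) in the middle of its top. Origin at the centre of its underside. Its -y face has a round 50 mm hollow and must face the fixed half: seated, its axes are parallel to mould_press. A tall bottle stands 0.10 from it at its -y side.
- half_face (a point): Middle of the loose half's hollow (-y) face, 35 mm above its underside. In the mould_press frame its y is -0.100 when the mould is fully shut.
- trigger_pad (a point): Middle of the trigger's +y face, 60 mm from the rod axis. Its z is u, its y mould_press y. Black plate 26 mm wide, 12 mm thick, reaching 25 mm further along u; 29 mm are free below. Trigger and fixed grip together are 47 mm thick at rest (y 0.050 to 0.097), 25 mm squeezed. Only the trigger moves: centre the hand at y = 0.063, opened 72 mm or more, and both fingers arrive together.
- trigger (a joint): Travel of the trigger towards the fixed grip (-y), m: 0 at rest, 0.022 fully squeezed. Spring return 4 to 6 N; with the clamp's load up to 25 N. Each full squeeze walks the rod on 18 mm (a short one 6 or 12). When the mould is shut and the pad bottoms out, the trigger stops short: then it is tight. Let the trigger come right back each time.
- clamp_rod (a joint): Advance of rod and pad towards -y, m: 0 back, at most 0.062. A ratchet holds it in 6 mm steps: on letting the trigger go it slips back up to 6 mm, taken up by the springy pad (10 mm give, 6 to 14 N). At 0.040 or more after that the mould is held shut. Springs back while the release tab is pressed with the trigger at rest.
- pad: The rubber pad on the front of the clamp rod, 40 mm disc; origin in the middle of its front (-y) face, which is at y = -0.003 minus the rod's advance. Its axes lean with the head.
- tab_top (a point): Middle of the top of the black release tab, a low plate 26 x 22 mm, at y = 0.137, 40 mm from the rod axis along u, 16 mm out of the housing. Press it straight in along -u. Its z is u.
- release_tab (a joint): How far the tab is pressed, m: 0 out, 0.009 fully in (about 4 to 6 N). The ratchet is free from 0.0075 on: press it right in; keep it in for half a second.
- latch_tip (a point): Middle of the upper side of the latch's black finger plate (22 mm wide, 40 mm long), 115 mm along from the hinge pin and 22.5 mm off the pin's centre line. Its y runs along the latch away from the pin, its z out of the upper side, which is the side to push.
- latch (a joint): Angle of the steel latch, rad: 0 swung up and 19 degrees back over the fixed half, 1.9 down over the loose half. Pin along x at y = -0.130, z = 0.096. Stiff, stays where it is left (1 N at the tip). Its hook starts 78 mm from the pin and reaches 12 mm down behind the grip block, with 4 mm to spare when the mould is shut; otherwise it lands on the block.
- bottle: Bystander: drinks bottle, 65 mm wide, 216 mm tall, upright; origin under its centre.
- tin_can: Bystander: open tin can, 71 mm wide, 105 mm tall; origin under its centre.
- water_pot: Bystander: plastic pot, 72 mm wide, 62 mm tall; origin under its centre.
- clay_lump: Bystander: lump of clay, 60 x 85 x 50 mm, by the table's front edge, in front of the clamp; origin under its centre.

How it is judged:
By the outcome, as a careful person would: the job done as asked, in the order asked, and still so for the second after the job is handed in, with the robot touching nothing.
It also fails if it takes over 72 s, if anything falls off the work surface, if the arm or the gripper's body presses on something with over 40 N, if the wrist force passes 120 N, or if a joint passes its speed limit or range.

## Working session

There is one attempt and no reset: what is moved stays moved. The work goes in short steps, Python scripts to look and compute and a shell command to move; the robot and the scene stay as the last step left them, time stands still between calls to the robot, and variables do not carry over. Pictures are saved under pics/ and viewed, about 8 in all and at most 12, crops included, and the job is handed in when it is done.

```bash
mkdir -p pics; cat > h.py <<'E'
from bench import env
import numpy as np, cv2
from scipy.spatial.transform import Rotation as R
def cal(c):
    k=env.get_calibration(c); return k, np.array(k["world_from_camera"],float)
def proj(c,P):
    k,W=cal(c); q=np.linalg.inv(W)@np.append(P,1); return np.array([k["fx"]*q[0]/q[2]+k["cx"],k["fy"]*q[1]/q[2]+k["cy"]])
def ray(c,uv):
    k,W=cal(c); d=W[:3,:3]@np.array([(uv[0]-k["cx"])/k["fx"],(uv[1]-k["cy"])/k["fy"],1]); return W[:3,3],d
def onz(c,uv,z):
    o,d=ray(c,uv); return o+d*(z-o[2])/d[2]
def tri(a,b):
    (o1,d1),(o2,d2)=ray("scene",a),ray("top",b); d1=d1/np.linalg.norm(d1); d2=d2/np.linalg.norm(d2)
    s=np.linalg.lstsq(np.stack([d1,-d2],1),o2-o1,rcond=None)[0]
    p,q=o1+s[0]*d1,o2+s[1]*d2; return (p+q)/2,np.linalg.norm(p-q)
def snap(c,name=None):
    im=env.read_camera(c)
    if name: cv2.imwrite(f"pics/{name}.png",im)
    return im
def st():
    o=env.get_obs(); return np.array(o["tool_pos"],float),R.from_rotvec(o["eef_rot"]),o
def plan(P,Rt=None,base=None):
    """shift & turn in tool axes to reach world pose"""
    p,r,o=st() if base is None else base
    d=r.inv().apply(np.array(P)-p); w=(r.inv()*Rt).as_rotvec(degrees=True) if Rt is not None else np.zeros(3)
    return d.round(1),w.round(2)
E
python3 - <<'E'
from h import *
a=snap("scene");b=snap("top")
cv2.imwrite("pics/s0.png",a);cv2.imwrite("pics/t0.png",b)
for c in("scene","top"):
    k,W=cal(c);print(c,k["fx"],W[:3,3].round(),W[:3,2].round(2))
for q in["mould_press","cradle","rod_axis","board_edge","mould_half","half_face","trigger_pad","pad","tab_top","latch_tip","bottle","tin_can","water_pot","clay_lump"]:
    r={}
    for c in("scene","top"):
        l=env.landmark_of(c,q); r[c]=l
    s=[(np.round(x["point"]).tolist(),round(x["p"],2)) for x in r["scene"][:2]];t=[(np.round(x["point"]).tolist(),round(x["p"],2)) for x in r["top"][:2]]
    m=None
    if s and t: m=tri(r["scene"][0]["point"],r["top"][0]["point"]);m=(m[0].round(),round(m[1],1))
    print(q,s,t,m)
p,rr,o=st();print(p,rr.as_matrix().round(3),o["force"],o["opening"],o["t"])
E
```

```text
scene 402.1879038752114 [-68. 787. 811.] [ 0.49 -0.66 -0.57]
top 538.9449599131275 [ 272.    8. 1547.] [ 0.17 -0.   -0.98]
mould_press [([207.0, 289.0], 0.73)] [([190.0, 201.0], 0.93)] (array([552., 252.,  -6.]), np.float64(2.7))
cradle [([220.0, 273.0], 0.73)] [([209.0, 203.0], 0.93)] (array([546., 196.,  17.]), np.float64(7.3))
rod_axis [([190.0, 289.0], 0.59)] [([167.0, 201.0], 0.73)] (array([545., 311.,  48.]), np.float64(3.6))
board_edge [([174.0, 246.0], 0.86), ([302.0, 230.0], 0.27)] [([131.0, 197.0], 0.64)] (array([518., 361., 237.]), np.float64(0.6))
mould_half [([320.0, 220.0], 0.95)] [([351.0, 228.0], 0.67)] (array([ 473., -218.,   -0.]), np.float64(7.7))
half_face [([326.0, 206.0], 0.91), ([178.0, 246.0], 0.51)] [([367.0, 228.0], 0.6)] (array([ 470., -255.,   37.]), np.float64(1.0))
trigger_pad [([183.0, 287.0], 0.67)] [([147.0, 207.0], 0.67), ([136.0, 200.0], 0.65)] (array([517., 353., 103.]), np.float64(3.9))
pad [([211.0, 273.0], 0.55)] [([190.0, 196.0], 0.53)] (array([551., 240.,  50.]), np.float64(14.5))
tab_top [([172.0, 297.0], 0.53)] [([138.0, 200.0], 0.37)] (array([535., 381.,  84.]), np.float64(6.6))
latch_tip [([251.0, 203.0], 0.66), ([299.0, 203.0], 0.24)] [([248.0, 197.0], 0.5)] (array([529.,  74., 199.]), np.float64(5.9))
bottle [([333.0, 204.0], 0.89)] [([393.0, 226.0], 0.93)] (array([ 483., -337.,   -2.]), np.float64(5.0))
tin_can [([302.0, 228.0], 0.91)] [([323.0, 218.0], 0.7)] (array([ 497., -136.,    1.]), np.float64(10.5))
water_pot [([300.0, 204.0], 0.59)] [([363.0, 188.0], 0.62)] (array([ 586., -256.,    2.]), np.float64(12.1))
clay_lump [([213.0, 358.0], 0.61)] [([136.0, 260.0], 0.61)] (array([381., 403.,  -2.]), np.float64(2.1))
[ 257.7795557  -596.67446258  239.27898722] [[ 0.918  0.397  0.   ]
 [ 0.397 -0.918  0.   ]
 [ 0.    -0.    -1.   ]] [-0.08671646  0.06988868 -1.03372843] 85.55225294655925 1.5
```

View pics/s0.png

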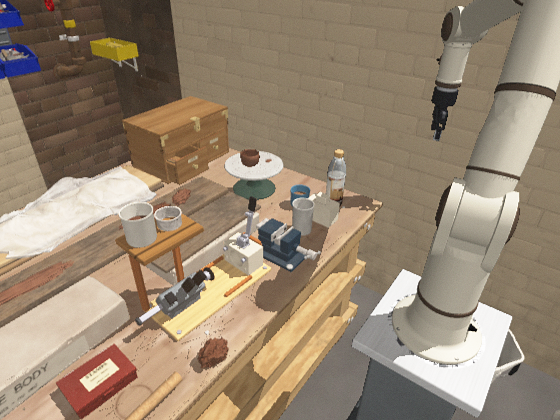

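View pics/t0.png

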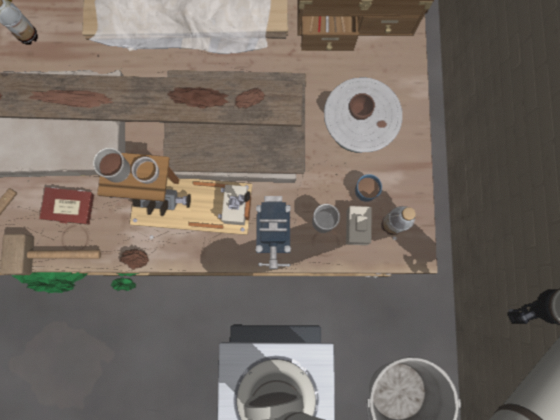

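The wide views show the press at about (190,200) in the top picture, with a vise at (273,225) beside it. The tin is at (325,217), the half at (360,224) and the bottle at (400,220). Next I'll fit poses and view them enlarged with an overlay.

```bash
cat >> h.py <<'E'
from scipy.optimize import least_squares
u=np.array([-.574,0,.819])
PRESS={"mould_press":[0,0,0],"cradle":[0,-50,12],"rod_axis":[0,63,58],"board_edge":[-37,110,235],"trigger_pad":np.array([0,97,58])+60*u,"pad":[0,-3,58],"tab_top":np.array([0,137,58])+40*u,
 "latch_tip":[0,-130-115*np.sin(np.radians(19))-22.5*np.cos(np.radians(19)),96+115*np.cos(np.radians(19))-22.5*np.sin(np.radians(19))]}
def pose(v): return lambda P:(R.from_euler("z",v[2]).apply(np.array(P,float))+[v[0],v[1],0])
def fit(obs,v0):
    f=lambda v:np.concatenate([w*(proj(c,pose(v)(P))-uv) for c,P,uv,w in obs])
    s=least_squares(f,v0,loss="soft_l1",f_scale=2,x_scale=[10,10,.05]); return s.x,f(s.x).reshape(-1,2)
def box(im,c,T,lo,hi,col,s,o):
    from itertools import product
    C=[np.array(x) for x in product(*zip(lo,hi))]
    for i in range(8):
        for j in range(i):
            if (C[i]!=C[j]).sum()==1:
                a,b=[tuple(int(t) for t in (proj(c,T(q))-o)*s) for q in(C[i],C[j])]; cv2.line(im,a,b,col,1,cv2.LINE_AA)
E
cat > m1.py <<'E'
from h import *
ims={c:snap(c) for c in("scene","top")}
obs=[];oh=[]
for c in ims:
    for q,P in PRESS.items():
        for d in env.landmark_of(c,q)[:1]: obs.append((c,P,np.array(d["point"]),d["p"]))
    for q,P in {"mould_half":[0,0,0],"half_face":[0,-30,35]}.items():
        for d in env.landmark_of(c,q)[:1]: oh.append((c,P,np.array(d["point"]),d["p"]))
    for d in env.masks_of(c,"mould_half")[:1]: np.save(f"mh_{c}.npy",d["region"])
vp,r=fit(obs,[552,252,0]); print("press",vp.round(3)); print([(o[0][0],i,*x.round(1)) for o,x,i in zip(obs,r,list(range(8))*2)])
vh,r=fit(oh,[473,-218,0]); print("half",vh.round(3),r.round(1).tolist())
np.save("vp.npy",vp);np.save("vh.npy",vh)
T=pose(vp);H=pose(vh)
def show(c,o,sz,s,n,bx):
    o=np.array(o); im=cv2.resize(ims[c][o[1]:o[1]+sz[1],o[0]:o[0]+sz[0]],None,fx=s,fy=s,interpolation=cv2.INTER_CUBIC)
    for b in bx: box(im,c,*b,s,o)
    return im
pb=[(T,(-75,-170,0),(75,170,12),(0,0,255)),(T,(-50,-160,12),(50,-100,82),(0,255,0)),(T,(-37,30,235),(75,190,235),(255,0,0))]
hb=[(H,(-50,-30,0),(50,30,70),(0,0,255)),(H,(-20,-14,70),(20,14,96),(0,255,0))]
A=show("top",(95,145),(170,95),4.5,"",pb); B=show("scene",(110,190),(170,150),3.3,"",pb)
C=show("top",(300,175),(120,75),3.3,"",hb); D=show("scene",(280,140),(80,95),3.3,"",hb)
def stack(*x):
    w=max(i.shape[1] for i in x); return np.vstack([cv2.copyMakeBorder(i,0,0,0,w-i.shape[1],0) for i in x])
cv2.imwrite("pics/a.png",A)
h=max(B.shape[0],C.shape[0]+0); 
cv2.imwrite("pics/b.png",np.hstack([cv2.resize(B,(561-160,int(495*.715))), cv2.resize(D,(int(264*.9),int(495*.715)))]) if 0 else np.hstack([B,cv2.resize(D,None,fx=1,fy=1)[:B.shape[0]] if D.shape[0]>=B.shape[0] else cv2.copyMakeBorder(D,0,B.shape[0]-D.shape[0],0,0,0)])[:, :800])
cv2.imwrite("pics/c.png",C)
E
python3 m1.py
```

```text
press [ 5.42511e+02  2.49738e+02 -7.20000e-02]
[('s', 0, np.float64(-0.2), np.float64(-0.4)), ('s', 1, np.float64(-0.7), np.float64(-0.3)), ('s', 2, np.float64(-0.4), np.float64(-4.1)), ('s', 3, np.float64(1.1), np.float64(2.1)), ('s', 4, np.float64(0.6), np.float64(-0.0)), ('s', 5, np.float64(-1.0), np.float64(-0.5)), ('s', 6, np.float64(-2.0), np.float64(-0.9)), ('s', 7, np.float64(40.9), np.float64(-51.1)), ('t', 0, np.float64(-0.3), np.float64(1.0)), ('t', 1, np.float64(-0.5), np.float64(-0.0)), ('t', 2, np.float64(-1.0), np.float64(-0.1)), ('t', 3, np.float64(-0.2), np.float64(-0.6)), ('t', 4, np.float64(0.4), np.float64(-0.3)), ('t', 5, np.float64(-1.3), np.float64(0.9)), ('t', 6, np.float64(-1.1), np.float64(1.2)), ('t', 7, np.float64(2.0), np.float64(-0.4))]
half [ 4.78520e+02 -2.33136e+02 -2.96000e-01] [[0.2, -2.8], [-2.1, 1.3], [2.3, 1.0], [-1.1, 0.3]]
```

View pics/a.png

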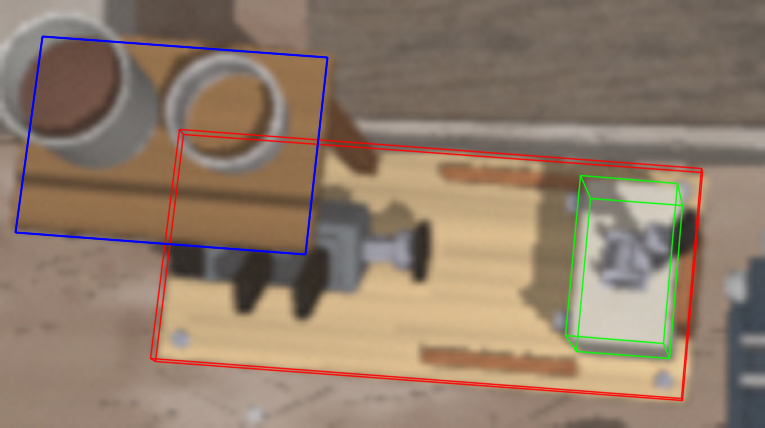

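View pics/b.png

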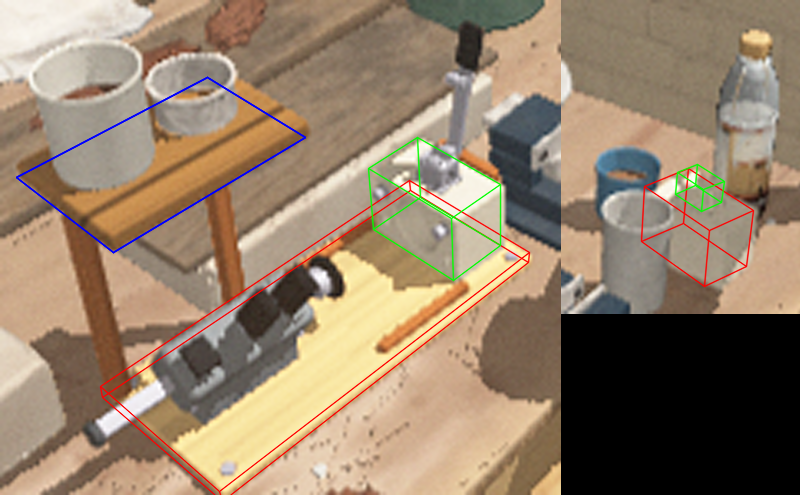

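View pics/c.png

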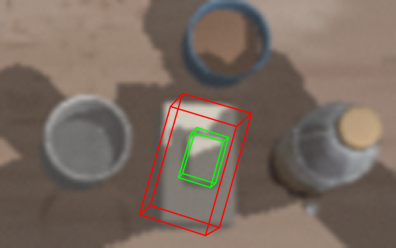

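The press fit overlays well: base, fixed half and board all line up. The half's fitted yaw is wrong, since its real outline runs nearly parallel to the world axes. I'll fit it by silhouette.

```bash
cat > m2.py <<'E'
from h import *
from itertools import product
from scipy.optimize import minimize
K=4
def sil(c,T):
    m=np.zeros((420*K,560*K),np.uint8)
    for lo,hi in [((-50,-30,0),(50,30,70)),((-20,-14,70),(20,14,96))]:
        P=np.array([proj(c,T(x)) for x in product(*zip(lo,hi))]); cv2.fillConvexPoly(m,cv2.convexHull(((P+.5)*K-.5).round().astype(np.int32)),1)
    return m>0
snap("top");snap("scene")
D={c:(env.masks_of(c,"mould_half"),env.masks_of(c,"tin_can")) for c in("top","scene")}
tot={}
def iou(v,cs):
    s=0
    for c in cs:
        M=cv2.resize(D[c][0][0]["region"].astype(np.uint8),None,fx=K,fy=K,interpolation=cv2.INTER_NEAREST)>0
        S=sil(c,pose([v[0],v[1],v[2]/50]))
        if c=="scene" and D[c][1]:
            S&=~(cv2.resize(D[c][1][0]["region"].astype(np.uint8),None,fx=K,fy=K)>0)
        s+=1-(M&S).sum()/(M|S).sum()
    return s
for cs in(["top"],["scene"],["top","scene"]):
    best=min((minimize(iou,[473,-225,y],args=(cs,),method="Nelder-Mead",options=dict(initial_simplex=[[473,-225,y],[483,-225,y],[473,-215,y],[473,-225,y+5]])) for y in(-6,0,6)),key=lambda r:r.fun)
    v=best.x*[1,1,.02];print(cs,v.round(3),np.degrees(v[2]).round(1),best.fun)
np.save("vh.npy",v)
b=[onz("top",env.landmark_of("top",q)[0]["point"],0).round() for q in("bottle","tin_can","water_pot")];print(b)
o,W=proj,cal
im=snap("top");s=6;of=np.array((300,185));c=cv2.resize(im[185:265,300:420],None,fx=s,fy=s,interpolation=cv2.INTER_CUBIC)
box(c,"top",pose(v),(-50,-30,0),(50,30,70),(0,0,255),s,of);box(c,"top",pose(v),(-20,-14,70),(20,14,96),(0,255,0),s,of);cv2.imwrite("pics/d.png",c)
E
python3 m2.py
```

```text
Traceback (most recent call last):
  File "m2.py", line 23, in <module>
    best=min((minimize(iou,[473,-225,y],args=(cs,),method="Nelder-Mead",options=dict(initial_simplex=[[473,-225,y],[483,-225,y],[473,-215,y],[473,-225,y+5]])) for y in(-6,0,6)),key=lambda r:r.fun)
  File "m2.py", line 23, in <genexpr>
    best=min((minimize(iou,[473,-225,y],args=(cs,),method="Nelder-Mead",options=dict(initial_simplex=[[473,-225,y],[483,-225,y],[473,-215,y],[473,-225,y+5]])) for y in(-6,0,6)),key=lambda r:r.fun)
              ~~~~~~~~^^^^^^^^^^^^^^^^^^^^^^^^^^^^^^^^^^^^^^^^^^^^^^^^^^^^^^^^^^^^^^^^^^^^^^^^^^^^^^^^^^^^^^^^^^^^^^^^^^^^^^^^^^^^^^^^^^^^^^^^^^^^^^^^^^^^^^^^
  File "m2.py", line 17, in iou
    S=sil(c,pose([v[0],v[1],v[2]/50]))
  File "m2.py", line 8, in sil
    P=np.array([proj(c,T(x)) for x in product(*zip(lo,hi))]); cv2.fillConvexPoly(m,cv2.convexHull(((P+.5)*K-.5).round().astype(np.int32)),1)
                ~~~~^^^^^^^^
  File "h.py", line 7, in proj
    k,W=cal(c); q=np.linalg.inv(W)@np.append(P,1); return np.array([k["fx"]*q[0]/q[2]+k["cx"],k["fy"]*q[1]/q[2]+k["cy"]])
        ~~~^^^
  File "h.py", line 5, in cal
    k=env.get_calibration(c); return k, np.array(k["world_from_camera"],float)
ValueError: time passes only in moves, steps and waits
```

```bash
sed -i 's/^def cal(c):/import functools\n@functools.cache\ndef cal(c):/' h.py; python3 m2.py
```

```text
['top'] [ 4.77177e+02 -2.29581e+02 -2.50000e-02] -1.4 0.03806942831333071
['scene'] [ 4.76033e+02 -2.30071e+02 -3.90000e-02] -2.3 0.07380675203725262
['top', 'scene'] [ 4.76940e+02 -2.29983e+02 -1.90000e-02] -1.1 0.11687987603781724
[array([ 481., -337.,    0.]), array([ 497., -134.,    0.]), array([ 588., -257.,    0.])]
```

View pics/d.png

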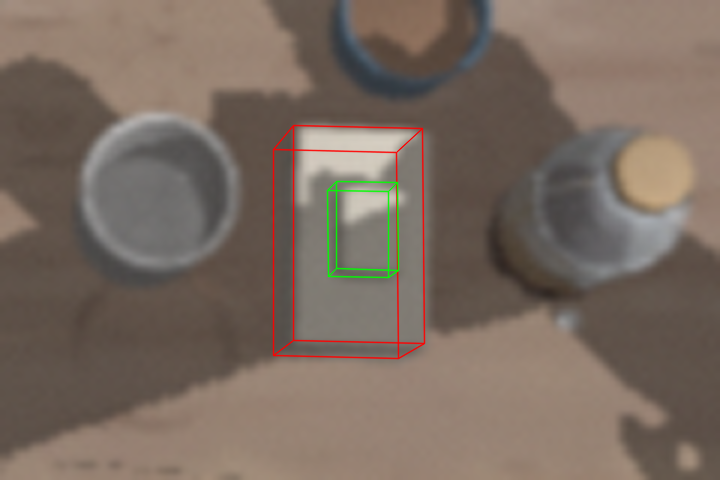

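The overlay sits about 1 px too far left, so the half is at about (477,-232) with yaw -1.5°. Next I'll work out the approach.

```bash
cat >> h.py <<'E'
def Rdown(a): # tool y at world angle a deg, z down
    a=np.radians(a); y=np.array([np.cos(a),np.sin(a),0]); z=np.array([0,0,-1.]); return R.from_matrix(np.stack([np.cross(y,z),y,z],1))
E
python3 - <<'E'
from h import *
print(plan([477,-232,300],Rdown(-1.5)),st()[2]["t"])
E
```

```text
(array([ 345.8, -247.8,  -60.7]), array([ 1.000e-02, -0.000e+00, -6.513e+01])) 3.5
```

```bash
python3 -m crank '[[0,0,-60,0,0,0,0.8],[50,-35,-60,0,0,-10,0.8],[100,-71,-60,0,0,-20,0.8],[150,-107,-60,0,0,-30,0.8],[200,-143,-60,0,0,-40,0.8]]'; python3 - <<'E'
from h import *
print(plan([477,-232,300],Rdown(-1.5)))
E
```

```text
t: 4.12
tool_pos: [385.5, -384.4, 299.6]
eef_rot: [2.668, 1.657, -0.0]
force: [1.9, 0.0, -0.3]
opening: 68.2
(array([177.1,  14.5,  -0.5]), array([  0.03,   0.04, -24.81]))
```

```bash
python3 -m crank '[[59,5,0,0,0,-8,0.8],[118,10,0,0,0,-16.5,0.8],[177,14.5,0,0,0,-25,0.8],[177,14.5,50,0,0,-25,0.8],[177,14.5,50,0,0,-25,0.8]]'; python3 - <<'E'
from h import *
print(plan([477,-232,80],Rdown(-1.5)))
for q in("mould_half","half_face"):
  pass
im=snap("top","e");snap("scene","f")
E
```

```text
t: 4.75
tool_pos: [474.6, -233.2, 246.6]
eef_rot: [-2.247, -2.187, 0.003]
force: [-1.1, -0.2, -0.2]
opening: 68.4
(array([  0.8,   3.4, 166.6]), array([-0.35, -0.16, -0.05]))
```

```bash
python3 -m crank '[[0,1,40,0,0,0,0.8],[0,1,80,0,0,0,0.8],[0,1,120,0,0,0,0.8],[0,1,150,0,0,0,0.8],[0,1,150,0,0,0,0.8]]'; python3 - <<'E'
from h import *
print(plan([477,-232,80],Rdown(-1.5)),st()[2]["force"])
E
```

```text
t: 5.48
tool_pos: [477.1, -235.5, 98.9]
eef_rot: [-2.254, -2.186, 0.002]
force: [0.2, -0.4, -0.1]
opening: 68.6
(array([ 3.5, -0.2, 18.9]), array([-0.12, -0.04, -0.27])) [ 0.16935202 -0.36861938 -0.05290248]
```

```bash
python3 -m crank '[[3,0,12,0,0,0,0.8],[3,0,18,0,0,0,0.8],[3,0,18,0,0,0,0.3],[3,0,18,0,0,0,0.3],[3,0,18,0,0,0,0.3]]' 60; python3 -m crank '[[0,0,0,0,0,0,0.3],[0,0,0,0,0,0,0.3],[0,0,-15,0,0,0,0.3],[0,0,-30,0,0,0,0.3],[0,0,-30,0,0,0,0.3]]'; python3 - <<'E'
from h import *
snap("top","e")
E
```

```text
t: 6.1
tool_pos: [478.2, -231.7, 82.0]
eef_rot: [2.252, 2.189, -0.001]
force: [-2.0, -0.2, 5.8]
opening: 38.9
t: 6.72
tool_pos: [479.3, -231.9, 113.0]
eef_rot: [2.251, 2.187, 0.002]
force: [-0.3, 0.3, -4.3]
opening: 38.5
```

```bash
python3 -m crank '[[0,0,-50,0,0,0,0.3],[0,0,-100,0,0,0,0.3],[0,0,-150,0,0,0,0.3],[0,0,-200,0,0,0,0.3],[30,5,-220,0,0,0,0.3]]'; python3 - <<'E'
from h import *
T=pose(np.load("vp.npy"));t=T([0,-46,0]);print(t,plan([t[0],t[1],330],Rdown(-4.1)))
E
```

```text
t: 7.4
tool_pos: [484.4, -204.3, 333.8]
eef_rot: [2.256, 2.181, -0.0]
force: [1.5, 0.4, -4.2]
opening: 38.9
[539.22407962 203.85554143   0.        ] (array([409.8,  41. ,   2.7]), array([0.18, 0.17, 2.16]))
```

```bash
python3 -m crank '[[55,6,0,0,0,0,0.3],[110,12,0,0,0,1,0.3],[165,18,0,0,0,1,0.3],[220,24,0,0,0,2,0.3],[275,30,0,0,0,2,0.3]]'; python3 -m crank '[[50,4,0,0,0,0,0.3],[100,8,0,0,0,0,0.3],[133,11,0,0,0,0,0.3],[133,11,0,0,0,0,0.3],[133,11,0,0,0,0,0.3]]'; python3 - <<'E'
from h import *
T=pose(np.load("vp.npy"));t=T([0,-46,0]);print(t,plan([t[0],t[1],135],Rdown(-4.1)))
E
```

```text
t: 8.02
tool_pos: [521.4, 73.8, 330.9]
eef_rot: [2.291, 2.149, -0.001]
force: [1.5, -0.4, -5.0]
opening: 38.6
t: 8.65
tool_pos: [540.9, 203.7, 330.5]
eef_rot: [2.291, 2.15, -0.003]
force: [1.2, -0.2, -5.1]
opening: 38.5
[539.22407962 203.85554143   0.        ] (array([  0.3,  -1.5, 195.5]), array([-0.06,  0.08,  0.47]))
```

```bash
python3 -m crank '[[0,-1.5,50,0,0,0.5,0.3],[0,-1.5,100,0,0,0.5,0.3],[0,-1.5,150,0,0,0.5,0.3],[0,-1.5,195,0,0,0.5,0.3],[0,-1.5,195,0,0,0.5,0.3]]'; python3 - <<'E'
from h import *
T=pose(np.load("vp.npy"));t=T([0,-46,0]);print(t,plan([t[0],t[1],96],Rdown(-4.1)))
a=snap("scene");b=snap("top")
p,r,o=st(); H=lambda P:R.from_euler("z",-4.1,degrees=True).apply(np.array(P,float))+[p[0],p[1],p[2]-82]
ims=[]
for c,im,of,sz,s in(("scene",a,(130,150),(150,150),3.3),("top",b,(140,150),(130,110),4)):
    of=np.array(of);k=cv2.resize(im[of[1]:of[1]+sz[1],of[0]:of[0]+sz[0]],None,fx=s,fy=s,interpolation=cv2.INTER_CUBIC)
    if c=="scene":
        box(k,c,H,(-50,-30,0),(50,30,70),(0,0,255),s,of); box(k,c,T,(-55,-100,12),(55,0,21),(0,255,0),s,of)
    k=cv2.resize(k,(int(k.shape[1]*495/k.shape[0]*.75),371)) if c=="top" else k[:, :]
    ims.append(k)
cv2.imwrite("pics/g.png",ims[0])
for q in("mould_half","half_face","cradle"): print(q,[(c,x["point"],x["p"]) for c in("scene","top") for x in env.landmark_of(c,q)[:1]])
print("exp",[proj(c,H(x)).round(1) for x in([0,0,0],[0,-30,35]) for c in("scene","top")],[proj(c,T([0,-50,12])).round(1) for c in("scene","top")])
E
```

```text
t: 9.28
tool_pos: [537.2, 200.9, 132.8]
eef_rot: [-2.301, -2.135, 0.013]
force: [0.6, -1.0, -3.9]
opening: 38.5
[539.22407962 203.85554143   0.        ] (array([ 3.3,  2.1, 36.7]), array([-0.42,  0.25, -0.18]))
mould_half [('scene', [223.8, 269.2], 0.7), ('top', [202.3, 200.9], 0.61)]
half_face [('scene', [229.1, 250.0], 0.69)]
cradle [('scene', [221.9, 274.4], 0.87)]
exp [array([220.1, 265.2]), array([204.1, 201.6]), array([227.3, 250.2]), array([213.3, 200.1])] [array([222.5, 276.1]), array([207.4, 204.7])]
```

View pics/g.png

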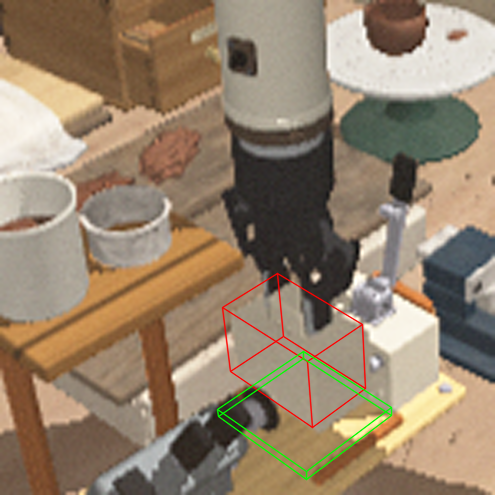

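The picture shows the held half, bottom corner at (312,428), right over the cradle, and the predicted boxes match. Now I'll lower it.

```bash
python3 -m crank '[[3,2,10,0,0,0,0.3],[3,2,20,0,0,0,0.3],[3,2,28,0,0,0,0.3],[3,2,33,0,0,0,0.3],[3,2,33,0,0,0,0.3]]'; python3 - <<'E'
from h import *
T=pose(np.load("vp.npy"));t=T([0,-46,0]);print(plan([t[0],t[1],94],Rdown(-4.1)),st()[2]["force"],st()[2]["torque"])
E
```

```text
t: 10.3
tool_pos: [541.5, 207.4, 102.6]
eef_rot: [-2.3, -2.14, 0.002]
force: [0.4, -0.7, -3.9]
opening: 38.7
(array([-3.7, -2. ,  8.6]), array([-0.07,  0.02, -0.03])) [ 0.40482137 -0.69532243 -3.86480068] [-0.00084305 -0.01901036 -0.06458006]
```

```bash
python3 -m crank '[[-3,-2,3,0,0,0,0.3],[-3,-2,6,0,0,0,0.3],[-3,-2,8,0,0,0,0.3],[-3,-2,8,0,0,0,0.3]]'
```

```text
t: 10.8
tool_pos: [539.6, 204.6, 95.2]
eef_rot: [2.3, 2.14, -0.0]
force: [0.0, -0.5, -3.9]
opening: 38.8
```

```bash
python3 -m crank '[[0,0,1.5,0,0,0,0.3],[0,0,2.5,0,0,0,0.3],[0,0,2.5,0,0,0,0.3]]'
```

```text
t: 11.18
tool_pos: [540.0, 204.8, 94.0]
eef_rot: [2.3, 2.139, 0.001]
force: [-1.7, -2.0, 4.8]
opening: 38.7
```

```bash
python3 -m crank '[[0,0,0,0,0,0,0.5],[0,0,-1,0,0,0,0.75],[0,0,-1,0,0,0,0.75],[0,0,-20,0,0,0,0.75],[0,0,-50,0,0,0,0.75]]';  python3 -m crank '[[0,0,-50,0,0,0,0.75],[0,0,-100,0,0,0,0.75],[0,0,-100,0,0,0,0.75]]'; python3 - <<'E'
from h import *
vp=np.load("vp.npy");T=pose(vp)
snap("scene");snap("top")
for q,P in{"mould_half":[0,-46,12],"half_face":[0,-76,47],**PRESS}.items():
  r=[(c[0],(np.array(x["point"])-proj(c,T(P))).round(1).tolist(),round(x["p"],2)) for c in("scene","top") for x in env.landmark_of(c,q)[:1]];print(q,r)
Z=-np.array(u); y=np.array([0,1,0]);M=np.stack([np.cross(y,Z/np.linalg.norm(Z)),y,Z/np.linalg.norm(Z)],1)
Rc=R.from_euler("z",vp[2])*R.from_matrix(M)
for d in (72,150,220):
  g=T(np.array([0,63,58])+d*u);print(d,g,plan(g,Rc))
print(st()[0],st()[2]["joints"])
E
```

```text
t: 11.8
tool_pos: [539.1, 204.6, 143.6]
eef_rot: [-2.299, -2.14, 0.002]
force: [1.3, -1.0, 0.5]
opening: 64.3
t: 12.18
tool_pos: [542.0, 206.7, 248.5]
eef_rot: [2.297, 2.138, 0.013]
force: [-1.1, 0.2, -1.2]
opening: 64.1
mould_half [('s', [1.3, 4.0], 0.77), ('t', [-0.8, -3.0], 0.51)]
half_face [('s', [-1.6, -1.0], 0.9)]
mould_press [('s', [-31.9, -44.3], 0.73), ('t', [0.7, -1.2], 0.58)]
cradle [('s', [80.3, -48.6], 0.66), ('t', [-68.4, -5.6], 0.64)]
rod_axis [('s', [1.8, -0.7], 0.83), ('t', [0.1, 0.5], 0.74)]
board_edge [('s', [-1.0, -1.0], 0.77), ('t', [-1.3, -0.9], 0.86)]
trigger_pad [('t', [-2.8, -0.4], 0.46)]
pad [('s', [2.2, 2.3], 0.44)]
tab_top [('s', [-0.1, 0.7], 0.53), ('t', [1.5, -2.2], 0.64)]
latch_tip [('s', [-2.4, 3.1], 0.73)]
72 [505.79069215 315.53012308 116.968     ] (array([108.2, -41.8, 125.9]), array([-27.44, -27.42, -86.97]))
150 [461.13314801 318.72945666 180.85      ] (array([108.2, -86.6,  62. ]), array([-27.44, -27.42, -86.97]))
220 [421.05586481 321.60065347 238.18      ] (array([ 108.2, -126.7,    4.7]), array([-27.44, -27.42, -86.97]))
[539.67780505 204.59533017 242.85427843] [ 0.29399471  0.49176036 -0.93442448  1.72390975  0.4299535   1.14635755
 -0.83791763]
```

The half stands where planned, with landmark residuals of about 1–4 px. Next I'll move back and tilt for the clamp.

```bash
python3 -m crank '[[0,-50,-10,0,0,0,0.9],[0,-110,-10,-2.9,-2.9,-9.2,0.9],[12,-150,-10,-5.8,-5.8,-18.3,0.9],[30,-160,-10,-8.7,-8.7,-27.5,0.9],[50,-160,-10,-11.5,-11.5,-36.6,0.9]]'; cat > c.py <<'E'
from h import *
import sys
vp=np.load("vp.npy");T=pose(vp)
Z=-u/np.linalg.norm(u); y=np.array([0,1,0]);M=np.stack([np.cross(y,Z),y,Z],1)
Rc=R.from_euler("z",vp[2])*R.from_matrix(M)
def inp(): 
    p,r,o=st(); q=R.from_euler("z",-vp[2]).apply(p-[vp[0],vp[1],0])-[0,0,58]; return "head: x'(fwd-up)",round(q@[.819,0,.574],1),"y",round(q[1],1),"d",round(q@u,1)
E
python3 - <<'E'
from c import *
print(inp());g=T(np.array([0,63,58])+220*u);print(g,plan(g,Rc))
E
```

```text
t: 13.9
tool_pos: [383.2, 266.5, 253.6]
eef_rot: [1.362, 2.512, -0.014]
force: [0.7, 0.3, -0.5]
opening: 76.3
("head: x'(fwd-up)", np.float64(-18.9), 'y', np.float64(5.4), 'd', np.float64(252.1))
[421.05586481 321.60065347 238.18      ] (array([29.5, 59.8, 16.1]), array([-15.76, -15.7 , -50.03]))
```

```bash
python3 -m crank '[[5,12,0,-2.8,-2.8,-9,0.9],[10,24,0,-5.6,-5.6,-18,0.9],[15,36,2,-8.4,-8.4,-27,0.9],[20,48,4,-11.2,-11.2,-36,0.9],[25,60,6,-14,-14,-45,0.9]]';  python3 - <<'E'
from c import *
print(inp());g=T(np.array([0,63,58])+150*u);print(g,plan(g,Rc))
E
```

```text
t: 14.52
tool_pos: [421.9, 319.6, 248.4]
eef_rot: [0.216, 2.555, -0.028]
force: [-0.4, -0.3, 0.1]
opening: 77.1
("head: x'(fwd-up)", np.float64(6.7), 'y', np.float64(61.1), 'd', np.float64(227.9))
[461.13314801 318.72945666 180.85      ] (array([ 4.3,  3.7, 77.9]), array([-1.64, -1.9 , -5.07]))
```

```bash
python3 -m crank '[[4,3.5,0,-1.6,-1.9,-5,0.9],[4,3.5,30,-1.6,-1.9,-5,0.9],[4,3.5,60,-1.6,-1.9,-5,0.9],[4,3.5,78,-1.6,-1.9,-5,0.9],[4,3.5,78,-1.6,-1.9,-5,0.9]]';  python3 - <<'E'
from c import *
print(inp());g=T(np.array([0,63,58])+110*u);print(g,plan(g,Rc))
a=snap("scene");b=snap("top")
A=cv2.resize(a[190:350,110:260],None,fx=3.5,fy=3.5,interpolation=cv2.INTER_CUBIC)
for d in range(20,90,65):
  for yy in(50,62,85,97):
    for xx in(-13,13):
      P=proj("scene",T(np.array([0,yy,58])+d*u+xx*np.array([.819,0,.574])));cv2.circle(A,tuple(int(v) for v in (P-[110,190])*3.5),3,(0,0,255),-1)
cv2.imwrite("pics/h.png",A)
for q in("trigger_pad","rod_axis","tab_top","board_edge","pad","half_face"):
  print(q,[(c[0],(np.array(x["point"])-proj(c,T({"half_face":[0,-76,47],**PRESS}[q]))).round(1).tolist(),round(x["p"],2)) for c in("scene","top") for x in env.landmark_of(c,q)[:1]])
E
```

```text
t: 15.15
tool_pos: [461.2, 316.8, 179.5]
eef_rot: [0.101, 2.533, -0.032]
force: [-1.3, 0.3, 0.5]
opening: 77.0
("head: x'(fwd-up)", np.float64(-0.6), 'y', np.float64(61.0), 'd', np.float64(148.8))
[484.0344527  317.08877278 148.09      ] (array([-0.8,  2.2, 38.8]), array([-0.27, -0.23, -0.4 ]))
trigger_pad [('s', [-2.3, 1.1], 0.59), ('t', [0.4, 1.9], 0.49)]
rod_axis [('s', [-0.2, 1.9], 0.91), ('t', [1.7, -2.4], 0.82)]
tab_top [('s', [1.6, 0.4], 0.56), ('t', [2.8, -2.4], 0.5)]
board_edge [('s', [1.5, -2.5], 0.81), ('t', [1.5, 1.1], 0.69)]
pad [('s', [0.2, -0.0], 0.64), ('t', [1.4, -0.8], 0.59)]
half_face [('s', [2.6, 3.0], 0.88)]
```

View pics/h.png

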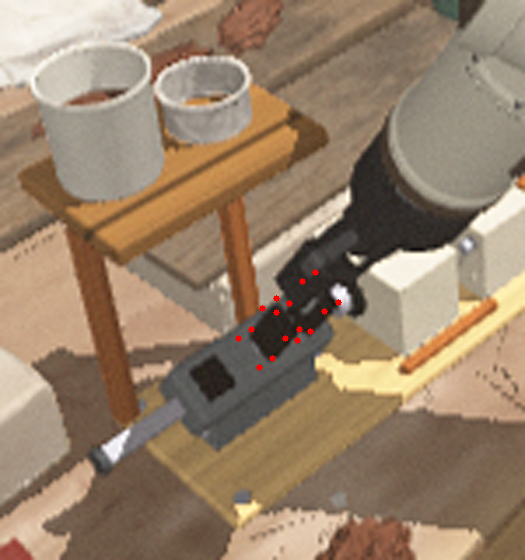

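The tilted hand, around (320,270), is lined up over the grips. The trigger plate is at (275,325), in line with the model points. Moving in under the board.

```bash
python3 -m crank '[[0,2,20,0,0,0,0.95],[0,2,40,0,0,0,0.95],[0,2,60,0,0,0,0.95],[0,2,75,0,0,0,0.95],[0,2,75,0,0,0,0.95]]'; python3 -m crank '[[0,0,8,0,0,0,0.95],[0,0,14,0,0,0,0.95],[0,0,14,0,0,0,0.95]]'; python3 - <<'E'
from c import *
print(inp())
E
```

```text
t: 16.48
tool_pos: [504.3, 315.6, 118.2]
eef_rot: [0.101, 2.532, -0.031]
force: [-0.2, -0.5, 0.7]
opening: 80.9
t: 16.85
tool_pos: [512.5, 315.3, 107.6]
eef_rot: [0.101, 2.53, -0.03]
force: [-0.5, -0.0, 0.1]
opening: 81.2
("head: x'(fwd-up)", np.float64(0.1), 'y', np.float64(63.3), 'd', np.float64(60.5))
```

Squeeze no. 1.

```bash
python3 -m crank '[[0,0,0,0,0,0,0.15],[0,0,0,0,0,0,0.15],[0,0,0,0,0,0,0.15],[0,0,0,0,0,0,0.15],[0,0,0,0,0,0,0.15]]' 60; python3 -m crank '[[0,0,0,0,0,0,0.15],[0,0,0,0,0,0,0.15]]';python3 - <<'E'
from c import *
print(inp(),st()[2]["torque"])
E
```

```text
t: 17.48
tool_pos: [510.5, 312.4, 110.2]
eef_rot: [0.101, 2.526, -0.039]
force: [-25.0, -16.0, 34.9]
opening: 24.4
t: 17.73
tool_pos: [510.6, 312.4, 110.2]
eef_rot: [0.101, 2.526, -0.039]
force: [-25.2, -16.4, 35.2]
opening: 24.2
("head: x'(fwd-up)", np.float64(0.2), 'y', np.float64(60.2), 'd', np.float64(63.6)) [-2.68803322  0.64828446 -2.08606593]
```

Fully squeezed (24.3 mm). The hand was pulled 3 mm toward -y and pushed out by the swinging pads, so I'll re-centre and back off during closing.

```bash
python3 -m crank '[[0,-3,-3,0,0,0,0.5],[0,-3,-3,0,0,0,0.95],[0,-3,-1,0,0,0,0.95],[0,-3,-1,0,0,0,0.95],[0,-3,-1,0,0,0,0.95]]'; python3 - <<'E'
from c import *
print(inp())
snap("scene");snap("top");print([(q,c[0],(np.array(x["point"])-proj(c,T(PRESS[q]))).round(1).tolist(),round(x["p"],2)) for q in("pad","trigger_pad") for c in("scene","top") for x in env.landmark_of(c,q)[:1]],proj("scene",T([0,-21,58]))-proj("scene",T([0,-3,58])))
E
python3 -m crank '[[0,0,0,0,0,0,0.15],[0,0,-1,0,0,0,0.15],[0,0,-3,0,0,0,0.15],[0,0,-4,0,0,0,0.15],[0,0,-4,0,0,0,0.15]]' 60; python3 -m crank '[[0,0,0,0,0,0,0.15],[0,0,0,0,0,0,0.15]]'
```

```text
t: 18.35
tool_pos: [511.5, 312.6, 108.3]
eef_rot: [0.101, 2.531, -0.03]
force: [-0.5, -0.8, 0.1]
opening: 81.3
("head: x'(fwd-up)", np.float64(-0.2), 'y', np.float64(60.5), 'd', np.float64(61.5))
[('pad', 't', [7.2, -2.9], 0.58), ('trigger_pad', 't', [-2.0, 0.5], 0.45)] [ 4.98581998 -3.43111775]
t: 19.27
tool_pos: [508.3, 312.6, 113.3]
eef_rot: [0.099, 2.528, -0.031]
force: [-11.5, -5.6, 16.9]
opening: 23.8
t: 19.52
tool_pos: [508.3, 312.6, 113.3]
eef_rot: [0.099, 2.528, -0.031]
force: [-11.6, -5.9, 17.6]
opening: 24.0
```

```bash
python3 -m crank '[[0,-1,2,0,0,0,0.5],[0,-1,4,0,0,0,0.95],[0,-1,4,0,0,0,0.95],[0,-1,4,0,0,0,0.95],[0,-1,4,0,0,0,0.95]]'; python3 -m crank '[[0,0,0,0,0,0,0.15],[0,0,-1,0,0,0,0.15],[0,0,-4,0,0,0,0.15],[0,0,-6,0,0,0,0.15],[0,0,-6,0,0,0,0.15]]' 60; python3 -m crank '[[0,0,0,0,0,0,0.15],[0,0,0,0,0,0,0.15]]'
```

```text
t: 20.15
tool_pos: [511.4, 311.5, 108.5]
eef_rot: [0.101, 2.531, -0.03]
force: [-0.2, 0.3, 0.6]
opening: 80.9
t: 20.78
tool_pos: [508.4, 317.5, 113.7]
eef_rot: [0.095, 2.532, -0.016]
force: [10.5, 16.6, -13.3]
opening: 33.0
t: 21.02
tool_pos: [508.4, 317.5, 113.7]
eef_rot: [0.095, 2.532, -0.016]
force: [8.7, 18.6, -10.3]
opening: 32.9
```

Squeeze 3 stopped short at 33 mm, so it seems tight. I'll open, look, then squeeze once more to confirm.

```bash
python3 -m crank '[[0,0,2,0,0,0,0.5],[0,0,6,0,0,0,0.95],[0,0,6,0,0,0,0.95],[0,0,6,0,0,0,0.95],[0,0,6,0,0,0,0.95]]'; python3 - <<'E'
from c import *
snap("scene");snap("top");
for q,P in {"half_face":[0,-100,47],"mould_half":[0,-70,12],"pad":[0,-40,58],"trigger_pad":PRESS["trigger_pad"]}.items(): print([(q,c[0],(np.array(x["point"])-proj(c,T(P))).round(1).tolist(),round(x["p"],2)) for c in("scene","top") for x in env.landmark_of(c,q)[:1]])
E
python3 -m crank '[[0,0,0,0,0,0,0.15],[0,2,0,0,0,0,0.15],[0,4,-2,0,0,0,0.15],[0,4,-4,0,0,0,0.15],[0,4,-4,0,0,0,0.15]]' 60; python3 -m crank '[[0,0,0,0,0,0,0.15],[0,0,0,0,0,0,0.15]]'
```

```text
t: 21.65
tool_pos: [511.5, 311.1, 108.6]
eef_rot: [0.101, 2.53, -0.031]
force: [-1.0, -0.3, 0.2]
opening: 81.2
[('half_face', 's', [3.4, -0.5], 0.93), ('half_face', 't', [0.4, 2.6], 0.63)]
[('mould_half', 's', [2.4, 2.3], 0.67), ('mould_half', 't', [1.9, -1.3], 0.86)]
[]
[('trigger_pad', 's', [0.1, -0.9], 0.47), ('trigger_pad', 't', [-1.0, 0.8], 0.42)]
t: 22.78
tool_pos: [509.7, 320.4, 112.2]
eef_rot: [0.096, 2.532, -0.019]
force: [7.1, 17.9, -10.0]
opening: 39.0
t: 23.02
tool_pos: [509.7, 320.4, 112.2]
eef_rot: [0.096, 2.532, -0.019]
force: [6.5, 12.8, -8.7]
opening: 39.3
```

Four squeezes done, and two in a row stopped short (33 mm, then 39 mm). The half_face landmark agrees with y = -0.100, so the mould is tight. Withdrawing and planning the latch push.

```bash
python3 -m crank '[[0,-4,2,0,0,0,0.5],[0,-4,4,0,0,0,0.95],[0,-4,4,0,0,0,0.95],[0,-4,-20,0,0,0,0.95],[0,-4,-60,0,0,0,0.95]]';python3 -m crank '[[0,0,-60,0,0,0,0.5],[0,-30,-85,0,0,0,0],[0,-90,-85,0,0,0,0],[0,-150,-85,0,0,0,0],[0,-210,-85,0,0,0,0]]';python3 -m crank '[[0,-60,0,0,0,0,0],[0,-90,0,0,0,0,0],[0,-90,0,0,0,0,0],[0,-90,0,0,0,0,0]]'; cat >> c.py <<'E'
def tl(P): # P in press frame: shift/turn from now
    return plan(T(P),Rc)
def tp():
    p,r,o=st(); return R.from_euler("z",-vp[2]).apply(p-[vp[0],vp[1],0]).round(1)
def latchP(th,r=115):
    f=np.radians(th-19); Y=-130+r*np.sin(f)-22.5*np.cos(f); Zz=96+r*np.cos(f)+22.5*np.sin(f); return np.array([2,Y-14,Zz+13])
E
python3 - <<'E'
from c import *
print(tp(),tl([2,-243,208]),tl([2,-222,208])); b=tl([2,-222,208])[0]
for th in range(-10,115,8): print(th,latchP(th).round(),(tl(latchP(th))[0]-b).round())
snap("scene");print([(q,c,x) for c in["scene"] for q in("latch_tip",) for x in env.landmark_of(c,q)[:2]],proj("scene",T(PRESS["latch_tip"])))
E
```

```text
t: 23.65
tool_pos: [474.5, 312.3, 160.2]
eef_rot: [0.103, 2.532, -0.035]
force: [0.2, 0.8, 1.8]
opening: 80.9
t: 24.28
tool_pos: [410.4, 161.4, 227.3]
eef_rot: [0.104, 2.575, -0.057]
force: [-1.0, -0.3, -0.8]
opening: -0.0
t: 24.78
tool_pos: [425.4, 83.4, 243.4]
eef_rot: [0.113, 2.6, -0.063]
force: [0.5, 0.9, 1.4]
opening: 0.4
[-104.9 -174.3  243.4] (array([-74. , -65.5,  87.4]), array([-1.77, -4.1 , -0.33])) (array([-73.8, -44.5,  86.7]), array([-1.77, -4.1 , -0.33]))
-10 [   2. -219.  199.] [5. 3. 8.]
-2 [   2. -206.  208.] [-0. 16. -1.]
6 [   2. -192.  216.] [-4. 30. -8.]
14 [   2. -176.  222.] [ -7.  45. -13.]
22 [   2. -160.  225.] [ -8.  61. -16.]
30 [   2. -144.  226.] [ -9.  77. -18.]
38 [   2. -128.  225.] [ -8.  94. -18.]
46 [   2. -112.  222.] [ -6. 110. -15.]
54 [  2. -96. 216.] [ -3. 125. -11.]
62 [  2. -82. 208.] [  1. 140.  -5.]
70 [  2. -69. 199.] [  6. 153.   3.]
78 [  2. -57. 188.] [ 12. 165.  12.]
86 [  2. -47. 175.] [ 18. 176.  23.]
94 [  2. -39. 160.] [ 26. 184.  35.]
102 [  2. -33. 145.] [ 34. 191.  48.]
110 [  2. -29. 129.] [ 42. 195.  61.]
[('latch_tip', 'scene', {'point': [252.3, 201.7], 'p': 0.67})] [254.91411354 201.29841131]
```

```bash
python3 -m crank '[[0,-35,0,-0.9,-2,0,0],[0,-67,0,-1.8,-4.1,-0.3,0],[-30,-67,35,-1.8,-4.1,-0.3,0],[-55,-67,65,-1.8,-4.1,-0.3,0],[-74,-66,87,-1.8,-4.1,-0.3,0]]';python3 -m crank '[[0,0,0,0,0,0,0],[0,0,0,0,0,0,0]]'
python3 - <<'E'
from c import *
print(tp(),tl([2,-222,208])); b=tl([2,-222,208])[0]
E
```

```text
t: 25.5
tool_pos: [498.1, 15.1, 226.0]
eef_rot: [0.072, 2.538, -0.028]
force: [-0.3, 0.9, -0.6]
opening: 0.2
t: 25.75
tool_pos: [497.9, 13.4, 227.1]
eef_rot: [0.077, 2.537, -0.028]
force: [-0.1, 1.2, 0.0]
opening: -0.1
[ -27.6 -238.9  227.1] (array([-13.7,  16.7,  32.5]), array([ 0.2 , -0.43,  0.56]))
```

```bash
python3 -m crank '[[-7,0,16,0,0,0,0],[-14,0,32,0,0,0,0],[-14,0,32,0,0,0,0],[-14,0,32,0,0,0,0]]'
python3 - <<'E'
from c import *
print(tp(),st()[2]["joints"])
for th in range(-2,115,8): print(th,*tl(latchP(th))[0].round())
E
```

```text
t: 26.25
tool_pos: [510.4, 11.2, 226.6]
eef_rot: [0.073, 2.531, -0.026]
force: [0.1, -0.1, 0.7]
opening: -0.0
[ -15.  -240.2  226.6] [ 1.51285057 -0.18077325 -1.5315294   2.37567377 -0.56991841  0.19171886
  1.96734792]
-2 -4.0 34.0 25.0
6 -8.0 48.0 19.0
14 -12.0 64.0 14.0
22 -14.0 80.0 12.0
30 -15.0 96.0 11.0
38 -14.0 112.0 12.0
46 -13.0 128.0 15.0
54 -10.0 144.0 19.0
62 -5.0 158.0 26.0
70 -0.0 171.0 34.0
78 6.0 183.0 43.0
86 14.0 193.0 54.0
94 22.0 201.0 65.0
102 30.0 208.0 78.0
110 39.0 212.0 91.0
```

The arm is near several joint limits in this tilted pose. I'll go back to the well-conditioned downward pose for the latch push.

```bash
python3 - <<'E'
from c import *
print(plan(T([-50,-245,270]),Rdown(-4.1)))
E
```

```text
(array([  4. ,  -4.4, -55.6]), array([27.5 , 27.3 , 87.71]))
```

```bash
python3 -m crank '[[0,-4,-25,0,0,0,0],[2,-4,-55,2.8,2.8,9,0],[4,-4,-55,5.6,5.6,18,0],[4,-4,-55,8.4,8.4,27,0],[4,-4,-55,11.2,11.2,36,0]]'; python3 - <<'E'
from c import *
print(tp(),st()[2]["joints"].round(2) if hasattr(st()[2]["joints"],"round") else st()[2]["joints"],plan(T([-50,-245,270]),Rdown(-4.1)))
E
```

```text
t: 26.88
tool_pos: [475.3, 9.8, 269.7]
eef_rot: [0.948, 2.578, -0.016]
force: [0.0, 1.4, -0.5]
opening: 0.1
[ -49.9 -244.1  269.7] [ 1.32 -0.28 -1.35  2.2  -0.18  0.65  0.92] (array([-0.5, -0.8, -0.2]), array([16.68, 16.48, 53.01]))
```

```bash
python3 -m crank '[[0,0,0,2.9,2.9,9.2,0],[0,0,0,5.8,5.8,18.4,0],[0,0,0,8.7,8.7,27.6,0],[0,0,0,11.6,11.6,36.8,0],[0,0,0,14.5,14.5,46,0]]'; python3 - <<'E'
from c import *
print(tp(),np.array(st()[2]["joints"]).round(2),plan(T([0,-235,210]),Rdown(-4.1)))
E
```

```text
t: 27.5
tool_pos: [437.3, 7.3, 290.9]
eef_rot: [2.114, 2.223, 0.039]
force: [0.3, -0.3, -0.4]
opening: -0.0
[ -87.6 -249.3  290.9] [ 1.68 -0.31 -1.53  2.02 -0.32  1.08  0.34] (array([ 6.6, 82.9, 86.6]), array([4.1 , 1.82, 6.97]))
```

```bash
python3 -m crank '[[2,20,15,2,1,3.5,0],[4,40,30,4.1,1.8,7,0],[6,60,45,4.1,1.8,7,0],[6,83,60,4.1,1.8,7,0],[6,83,70,4.1,1.8,7,0]]'; python3 - <<'E'
from c import *
print(tp(),np.array(st()[2]["joints"]).round(2),plan(T([0,-240,206]),Rdown(-4.1)))
E
```

```text
t: 28.12
tool_pos: [428.2, 12.4, 285.3]
eef_rot: [2.267, 2.122, 0.058]
force: [-0.7, -0.1, -0.3]
opening: 0.0
[ -97.  -244.9  285.3] [ 1.69 -0.31 -1.53  2.03 -0.35  1.09  0.25] (array([ 4.1, 92.8, 84.3]), array([ 2.98, -0.17,  0.3 ]))
```

```bash
cat > j.py <<'E'
from c import *
print(tp(),np.array(st()[2]["joints"]).round(3))
E
python3 -m crank '[[0,30,0,0,0,0,0],[0,60,0,0,0,0,0]]';python3 j.py; python3 -m crank '[[0,0,30,0,0,0,0],[0,0,30,0,0,0,0]]';python3 j.py
```

```text
t: 28.38
tool_pos: [452.3, 7.3, 308.1]
eef_rot: [2.25, 2.104, 0.098]
force: [0.3, 0.7, 0.4]
opening: 0.2
[ -72.7 -248.3  308.1] [ 1.718 -0.306 -1.534  1.981 -0.36   1.109  0.257]
t: 28.62
tool_pos: [441.4, 7.0, 283.5]
eef_rot: [2.248, 2.1, 0.107]
force: [-0.3, -0.1, 0.3]
opening: -0.2
[ -83.5 -249.3  283.5] [ 1.706 -0.306 -1.534  2.042 -0.374  1.045  0.269]
```

```bash
python3 -m crank '[[-60,5,0,0,0,0,0],[-120,15,0,0,0,0,0],[-180,25,0,0,0,0,0],[-240,35,0,0,0,0,0],[-300,40,0,0,0,0,0]]';python3 j.py
```

```text
t: 29.25
tool_pos: [406.5, -233.5, 318.1]
eef_rot: [2.219, 2.069, 0.121]
force: [0.0, -0.7, 0.3]
opening: -0.2
[-101.1 -491.7  318.1] [ 2.298 -0.306 -1.534  1.961 -0.423  1.112  0.853]
```

The elbow is trapped at the j2 and j3 limits. I'll identify the arm's kinematics from the logged joint/pose pairs so I can plan how to unwind it.

```bash
cat > fk.py <<'E'
import numpy as np, itertools
from scipy.spatial.transform import Rotation as R
from scipy.optimize import least_squares
D=[([1.426,.501,-.427,1.55,.221,1.138,-.21],(257.8,-596.7,239.3),R.from_matrix([[.918,.397,0],[.397,-.918,0],[0,0,-1]]).as_rotvec()),
([0.29399471,0.49176036,-0.93442448,1.72390975,0.4299535,1.14635755,-0.83791763],(539.68,204.60,242.85),(2.297,2.138,.013)),
([1.51285,-.18077,-1.53153,2.37567,-.56992,.19172,1.96735],(510.4,11.2,226.6),(.073,2.531,-.026)),
([1.32,-.28,-1.35,2.2,-.18,.65,.92],(475.3,9.8,269.7),(.948,2.578,-.016)),
([1.68,-.31,-1.53,2.02,-.32,1.08,.34],(437.3,7.3,290.9),(2.114,2.223,.039)),
([1.718,-.306,-1.534,1.981,-.36,1.109,.257],(452.3,7.3,308.1),(2.25,2.104,.098)),
([2.298,-.306,-1.534,1.961,-.423,1.112,.853],(406.5,-233.5,318.1),(2.219,2.069,.121))]
Q=np.array([d[0] for d in D]);P=np.array([d[1] for d in D]);RR=R.from_rotvec([d[2] for d in D]).as_matrix()
def Rz(t): c,s=np.cos(t),np.sin(t);o=np.zeros_like(c);return np.stack([c,-s,o,s,c,o,o,o,o+1],-1).reshape(-1,3,3)
def Rx(a): c,s=np.cos(a),np.sin(a);return np.array([[1,0,0],[0,c,-s],[0,s,c]])
def chain(Q,sg,off,base):
    M=np.repeat(base[None],len(Q),0);cols=[];
    for i in range(7):
        cols.append(M[:,:,2]);M=M@Rz(Q[:,i]+off[i]);cols.append(M[:,:,0])
        if i<6:M=M@Rx(sg[i]*np.pi/2)
    cols.append(M[:,:,2]);return M,np.stack(cols,-1)
if __name__=="__main__":
    rng=np.random.default_rng(0);res=[]
    for b in(1,-1):
      base=np.diag([1.,b,b])
      for sg in itertools.product((1,-1),repeat=6):
        for k in range(12):
            x0=rng.integers(0,4,7)*np.pi/2
            f=lambda x:(chain(Q,sg,x,base)[0]-RR).ravel()
            try:s=least_squares(f,x0,max_nfev=25)
            except Exception:continue
            res.append((s.cost,b,sg,s.x))
    res.sort(key=lambda r:r[0]);seen=0
    for c,b,sg,x in res[:12]:
        M,C=chain(Q,sg,x,np.diag([1.,b,b]));A=C.transpose(0,1,2).reshape(-1,15);L,_,rk,_=np.linalg.lstsq(np.delete(A,13,1),P.ravel(),rcond=1e-3);e=np.delete(A,13,1)@L-P.ravel()
        print(round(c,5),b,sg,np.degrees(np.mod(x,2*np.pi)).round(1),L.round(0),"err",np.abs(e).max().round(1))
E
timeout 500 python3 fk.py
```

```text
6.11636 1 (1, -1, -1, -1, 1, 1) [119.3 125.2 334.8 332.8 303.8 220.1   1.5] [ 998. 1300. -539.  316. 1565. 1433.  -32. 1056.  633. -246. 1089. -349.
  156.  156.] err 469.8
6.11636 1 (-1, 1, -1, 1, 1, 1) [299.4 125.2 154.8 152.8 123.8 220.1   1.5] [  997. -1300.  -538.  -317.  1565.  1432.   -32. -1057.   633.  -246.
  1090.  -349.   156.   156.] err 469.5
6.11636 1 (1, 1, -1, 1, 1, -1) [119.4 305.2 154.8 152.8 123.8  40.1 181.6] [  996.  1299.  -537.  -315.  1567.  1432.   -30. -1059.   634.  -248.
  1089.   349.   156.   156.] err 469.6
6.11636 1 (1, -1, -1, -1, 1, -1) [119.4 125.2 334.8 332.8 303.8  40.1 181.6] [ 998. 1300. -538.  316. 1566. 1433.  -30. 1058.  634. -248. 1089.  349.
  156.  156.] err 469.5
6.11636 1 (-1, 1, 1, 1, -1, 1) [299.6 125.2 334.8 332.8 303.8  40.1   1.7] [  995. -1297.  -532.  -312.  1572. -1429.   -25. -1071.   636.   255.
  1092.  -350.   154.   154.] err 468.6
6.11637 1 (-1, -1, -1, 1, 1, -1) [299.8 305.2 334.8 152.8 123.8  40.2 181.9] [  995. -1297.  -527.   311.  1576.  1426.   -21. -1081.   639.  -261.
  1097.   352.   154.   154.] err 467.0
6.11638
[... 400 characters left out ...]
7 152.8 303.9  40.2   2.3] [  998.  1298.  -520.   310.  1580.  1425.   -14. -1095.   642.   271.
  1104.  -355.   154.   154.] err 464.3
6.11641 1 (-1, -1, 1, -1, -1, -1) [300.1 305.1 154.9 152.7 123.6 220.1 182.1] [  983. -1290.  -517.   305.  1585. -1415.   -14.  1101.   642.   269.
  1097.   351.   149.   149.] err 466.8
6.11641 1 (1, -1, -1, 1, 1, -1) [120.2 125.2 334.8 152.7 123.7  40.2 182.3] [  989.  1292.  -514.   305.  1586.  1416.   -10. -1107.   644.  -274.
  1103.   353.   150.   150.] err 464.8
6.11643 1 (-1, 1, -1, -1, 1, 1) [300.4 125.3 154.7 332.7 303.7 220.3   2.5] [  992. -1294.  -510.  -305.  1587.  1416.    -6.  1113.   646.  -280.
  1109.  -355.   151.   151.] err 462.9
```

```bash
sed -i 's/def chain(Q,sg,off,base):/def chain(Q,sg,off,base,e=1):/; s/    cols.append(M\[:,:,2\]);return M,/    M=M@np.diag([1.,e,e]);cols.append(M[:,:,2]);return M,/' fk.py
python3 - <<'E'
import re
s=open("fk.py").read();i=s.index("if __name__")
s=s[:i]+'''SG=(1,1,1,1,1,1)
def fitall():
    rng=np.random.default_rng(0);res=[]
    for b in(1,-1):
     for e in(1,-1):
      base=np.diag([1.,b,b])
      for k in range(250):
        f=lambda x:(chain(Q,SG,x,base,e)[0]-RR).ravel()
        s=least_squares(f,rng.integers(0,4,7)*np.pi/2+rng.normal(0,.1,7),max_nfev=40)
        res.append((s.cost,b,e,s.x))
    res.sort(key=lambda r:r[0]);return res
if __name__=="__main__":
    res=fitall()
    for c,b,e,x in res[:8]:
        M,C=chain(Q,SG,x,np.diag([1.,b,b]),e);A=C.reshape(-1,15);L=np.linalg.lstsq(A,P.ravel(),rcond=1e-3)[0];err=A@L-P.ravel()
        print(round(c,5),b,e,np.degrees(np.mod(x,2*np.pi)).round(1),L.round(0),"err",np.abs(err).max().round(1))
'''
open("fk.py","w").write(s)
E
timeout 500 python3 fk.py
```

```text
0.00014 -1 -1 [  0.6 180.3 179.6 180.  180.3 179.8  90.1] [-358.   -9.  -17.  -12. -495.  -12.   -2.   13. -474.    7.   -4.    8.
 -178.    1.  178.] err 1.7
0.00014 -1 -1 [  0.6 180.3 179.6 180.  180.3 179.8  90.1] [-358.   -9.  -17.  -12. -495.  -12.   -2.   13. -474.    7.   -4.    8.
 -178.    1.  178.] err 1.7
0.00014 -1 -1 [  0.6 180.3 179.6 180.  180.3 179.8  90.1] [-358.   -9.  -17.  -12. -495.  -12.   -2.   13. -474.    7.   -4.    8.
 -178.    1.  178.] err 1.7
0.00014 -1 -1 [  0.6 180.3 179.6 180.  180.3 179.8  90.1] [-358.   -9.  -17.  -12. -495.  -12.   -2.   13. -474.    7.   -4.    8.
 -178.    1.  178.] err 1.7
0.00014 -1 -1 [  0.6 180.3 179.6 180.  180.3 179.8  90.1] [-358.   -9.  -17.  -12. -495.  -12.   -2.   13. -474.    7.   -4.    8.
 -178.    1.  178.] err 1.7
0.00014 -1 -1 [  0.6 180.3 179.6 180.  180.3 179.8  90.1] [-358.   -9.  -17.  -12. -495.  -12.   -2.   13. -474.    7.   -4.    8.
 -178.    1.  178.] err 1.7
0.00014 -1 -1 [  0.6 180.3 179.6 180.  180.3 179.8  90.1] [-358.   -9.  -17.  -12. -495.  -12.   -2.   13. -474.    7.   -4.    8.
 -178.    1.  178.] err 1.7
0.00014 -1 -1 [  0.6 180.3 179.6 180.  180.3 179.8  90.1] [-358.   -9.  -17.  -12. -495.  -12.   -2.   13. -474.    7.   -4.    8.
 -178.    1.  178.] err 1.7
```

The kinematics are found (1.7 mm max error). Now I'll emulate the local IK and search for via-poses that unwind the elbow.

```bash
cat > ik.py <<'E'
from fk import *
from c import T,Rdown,Rc,vp,latchP
import numpy as np
X=np.radians([.6,180.3,179.6,180,180.3,179.8,90.1])
B=np.diag([1.,-1,-1])
M,C=chain(Q,SG,X,B,-1);L=np.linalg.lstsq(C.reshape(-1,15),P.ravel(),rcond=1e-3)[0]
lo=np.array([-2.88,-.31,-1.54,.2,-1.41,.19,-2.57])+.004;hi=np.array([2.88,2.03,1.56,2.42,4.55,2.02,2.57])-.004
def fk(q):
    M,C=chain(np.atleast_2d(q),SG,X,B,-1);return C[0]@L,M[0]
def solve(q,p,Rm,lam=.02,n=1):
    f=lambda x:(lambda pr:np.concatenate([(pr[0]-p)/100,(R.from_matrix(pr[1].T@Rm)).as_rotvec()*3,lam*(x-q)]))(fk(x))
    s=least_squares(f,np.clip(q,lo+1e-4,hi-1e-4),bounds=(lo,hi),max_nfev=15);pr=fk(s.x)
    return s.x,np.linalg.norm(pr[0]-p),np.degrees(np.linalg.norm(R.from_matrix(pr[1].T@Rm).as_rotvec()))
def run(q,p1,R1,step=40,ang=15):
    p0,R0=fk(q);w=R.from_matrix(R0.T@R1.as_matrix()).as_rotvec();n=int(np.ceil(max(np.linalg.norm(p1-p0)/step,np.degrees(np.linalg.norm(w))/ang,1)))
    for i in range(1,n+1):
        q,e,a=solve(q,p0+(p1-p0)*i/n,R0@R.from_rotvec(w*i/n).as_matrix())
    return q,e,a
def margin(q): return np.min(np.minimum(q-lo,hi-q)[[1,2,3,5]])
E
cat > s.py <<'E'
from ik import *
from bench import env
q0=np.array(env.get_obs()["joints"]);print(q0.round(2))
# feasible range at goal
rng=np.random.default_rng(1);g=T([0,-240,230])
for yaw in(-4,-50,40):
    best=None
    for k in range(25):
        q,e,a=solve(rng.uniform(lo,hi),g,Rdown(yaw).as_matrix(),lam=.001)
        if e<2 and a<1 and (best is None or margin(q)>margin(best)):best=q
    print(yaw,None if best is None else (best.round(2),round(margin(best),2)))
out=[]
import time;t0=time.time()
while time.time()-t0<300:
    v=np.array([rng.uniform(300,700),rng.uniform(-600,150),rng.uniform(320,500)])
    if not 380<np.hypot(*v[:2])<800: continue
    til=rng.normal(0,35,2);Rv=Rdown(rng.uniform(-100,100))*R.from_rotvec([*til,0],degrees=True)
    q,e,a=run(q0,v,Rv,60,25)
    if e>10: continue
    yaw=rng.choice([-4.1,-40,-70,30]);q2,e2,a2=run(q,T([0,-240,230])+[0,0,70],Rdown(yaw),60,25);q2,e2,a2=solve(q2,T([0,-240,215]),Rdown(yaw).as_matrix())
    if e2<4 and a2<3: out.append((margin(q2),v.round(),Rv.as_rotvec().round(2),til.round(),yaw,q.round(2),q2.round(2)))
out.sort(key=lambda o:-o[0]);print(len(out))
for o in out[:6]:print(*o)
E
timeout 560 python3 s.py
```

```text
[ 2.3  -0.31 -1.53  1.96 -0.42  1.11  0.85]
-4 (array([ 0.64,  0.37, -0.86,  1.86,  0.32,  1.06, -0.43]), np.float64(0.56))
-50 (array([ 0.69,  0.4 , -0.95,  1.86,  0.37,  1.07, -1.27]), np.float64(0.56))
40 (array([ 0.69,  0.4 , -0.94,  1.86,  0.37,  1.07,  0.3 ]), np.float64(0.56))
72
0.5447520300923328 [ 523. -282.  357.] [0.59 2.19 0.7 ] [-43. -35.] 30.0 [ 2.    0.49 -1.3   2.01 -0.67  0.7   2.34] [ 0.71  0.44 -0.98  1.87  0.42  1.06  0.09]
0.5447126276238548 [ 533. -135.  351.] [ 0.94  2.05 -0.18] [-13. -50.] 30.0 [ 1.17 -0.31 -1.11  2.34  0.89  0.27 -0.12] [ 0.71  0.44 -0.97  1.87  0.42  1.06  0.09]
0.5443474459403597 [461.  17. 452.] [-0.18 -1.86 -2.28] [-99.  23.] 30.0 [ 1.45  1.27 -1.39  1.82 -0.53  1.36  1.64] [ 0.7   0.43 -0.96  1.87  0.41  1.05  0.1 ]
0.5440872404284667 [469. 108. 365.] [-0.57 -2.56 -1.25] [-46.  25.] 30.0 [ 1.31  0.68 -1.4   1.87 -0.27  1.17  1.2 ] [ 0.69  0.43 -0.95  1.87  0.4   1.05  0.1 ]
0.5440534210737025 [491.  91. 366.] [0.17 2.08 1.55] [-74. -27.] 30.0 [ 1.65  0.8  -1.39  2.27 -0.94  0.74  2.57] [ 0.69  0.43 -0.95  1.87  0.4   1.05  0.1 ]
0.5436594753829023 [452.  18. 472.] [2.3  0.39 0.16] [-47.  -0.] 30.0 [ 1.14 -0.31 -1.54  1.86  0.51  1.37 -1.75] [ 0.68  0.42 -0.93  1.87  0.39  1.05  0.11]
```

```bash
python3 - <<'E'
from ik import *
from c import plan,st
for v,rv in (([523,-282,357],[.59,2.19,.7]),([533,-135,351],[.94,2.05,-.18])):
    Rv=R.from_rotvec(rv);print(plan(np.array(v,float),Rv),Rv.as_matrix()[:,2].round(2))
    q=np.array(st()[2]["joints"]);p0,R0=fk(q);w=R.from_matrix(R0.T@Rv.as_matrix()).as_rotvec();n=10
    for i in range(1,n+1):
        q,e,a=solve(q,p0+(np.array(v)-p0)*i/n,R0@R.from_rotvec(w*i/n).as_matrix());print(i,q.round(2),round(e,1),round(a,1))
E
```

```text
(array([-40.7, 123.6, -22.4]), array([-51.17,  -2.42, -57.92])) [ 0.77  0.3  -0.57]
1 [ 2.2  -0.25 -1.46  1.99 -0.43  1.03  0.96] 0.0 0.0
2 [ 2.1  -0.21 -1.36  2.02 -0.48  0.96  1.1 ] 0.0 0.0
3 [ 2.03 -0.17 -1.27  2.05 -0.55  0.9   1.27] 0.0 0.0
4 [ 1.99 -0.14 -1.2   2.07 -0.63  0.86  1.47] 0.0 0.0
5 [ 1.97 -0.09 -1.17  2.09 -0.72  0.83  1.67] 0.0 0.0
6 [ 1.97 -0.02 -1.16  2.09 -0.79  0.8   1.86] 0.0 0.0
7 [ 1.98  0.07 -1.17  2.09 -0.83  0.78  2.04] 0.0 0.0
8 [ 1.98  0.18 -1.19  2.07 -0.84  0.76  2.19] 0.0 0.0
9 [ 1.97  0.3  -1.2   2.05 -0.82  0.75  2.32] 0.0 0.0
10 [ 1.94  0.41 -1.2   2.01 -0.79  0.75  2.44] 0.0 0.0
(array([106.7, 122.7, -18.5]), array([-25.24, -37.87, -43.8 ])) [ 0.64 -0.44 -0.63]
1 [ 2.1  -0.31 -1.41  2.   -0.4   1.03  0.85] 0.0 0.0
2 [ 1.92 -0.31 -1.31  2.04 -0.36  0.94  0.84] 0.0 0.0
3 [ 1.75 -0.31 -1.21  2.08 -0.31  0.85  0.81] 0.0 0.0
4 [ 1.59 -0.31 -1.14  2.12 -0.24  0.75  0.77] 0.0 0.0
5 [ 1.45 -0.31 -1.08  2.15 -0.15  0.66  0.72] 0.0 0.0
6 [ 1.33 -0.31 -1.04  2.19 -0.04  0.57  0.64] 0.0 0.0
7 [ 1.24 -0.31 -1.02  2.23  0.1   0.48  0.54] 0.0 0.0
8 [ 1.19 -0.31 -1.03  2.27  0.28  0.4   0.4 ] 0.0 0.0
9 [ 1.16 -0.31 -1.06  2.3   0.52  0.33  0.2 ] 0.0 0.0
10 [ 1.17 -0.31 -1.11  2.34  0.86  0.27 -0.09] 0.0 0.0
```

```bash
python3 -m crank '[[-5,16,-3,-6.5,-0.3,-7.5,0],[-10,32,-6,-13,-0.6,-15,0],[-15,48,-9,-19.5,-0.9,-22.5,0],[-20,64,-12,-26,-1.2,-30,0],[-25,80,-15,-32.5,-1.5,-37.5,0]]';python3 - <<'E'
from ik import *
from c import plan,st
print(np.array(st()[2]["joints"]).round(2),fk(np.array(st()[2]["joints"]))[0].round(1));print(plan(np.array([523,-282,357]),R.from_rotvec([.59,2.19,.7])))
for yaw in(-4.1,30):
  for via in (0,1):
    q=np.array(st()[2]["joints"])
    if via: q,e,a=run(q,np.array([523,-282,357]),R.from_rotvec([.59,2.19,.7]))
    q,e,a=run(q,T([0,-240,300]),Rdown(yaw));print(yaw,via,q.round(2),round(e,1),round(a,1))
E
```

```text
t: 29.88
tool_pos: [482.8, -262.2, 343.4]
eef_rot: [1.159, 2.258, 0.533]
force: [-0.2, 1.3, -0.3]
opening: 0.1
[ 1.84  0.01 -1.05  2.09 -0.8   0.78  1.93] [ 486.6 -260.   341.2]
(array([-39.7,  21.5,  12.6]), array([-18.36,  -1.22, -20.22]))
-4.1 0 [ 1.72 -0.31 -1.54  1.96 -0.39  1.06  0.26] 48.4 9.0
-4.1 1 [ 1.72 -0.31 -1.54  1.96 -0.39  1.06  0.26] 48.4 9.0
30 0 [ 0.81  0.37 -1.1   1.77  0.35  1.22  0.14] 0.0 0.0
30 1 [ 0.77  0.34 -1.04  1.77  0.32  1.21  0.17] 0.0 0.0
```

```bash
python3 - <<'E'
from ik import *
from c import plan,st
print(T([0,-240,300]),plan(T([0,-240,300]),Rdown(30)))
q=np.array(st()[2]["joints"]);p0,R0=fk(q);g=T([0,-240,300]);w=R.from_matrix(R0.T@Rdown(30).as_matrix()).as_rotvec();n=10
for i in range(1,n+1):
    q,e,a=solve(q,p0+(g-p0)*i/n,R0@R.from_rotvec(w*i/n).as_matrix());print(i,q.round(2),round(e,1),round(a,1))
E
```

```text
[525.36115826  10.35148615 300.        ] (array([217.4, 152.1,  87.2]), array([35.85, 15.83,  5.46]))
1 [ 1.81 -0.04 -1.09  2.09 -0.73  0.78  1.78] 0.0 0.0
2 [ 1.79 -0.07 -1.15  2.08 -0.64  0.79  1.63] 0.0 0.0
3 [ 1.79 -0.08 -1.23  2.06 -0.54  0.8   1.46] 0.0 0.0
4 [ 1.82 -0.07 -1.36  2.04 -0.41  0.81  1.26] 0.0 0.0
5 [ 1.66  0.02 -1.37  2.01 -0.16  0.83  0.96] 0.0 0.0
6 [ 1.45  0.1  -1.3   1.97  0.03  0.88  0.71] 0.0 0.0
7 [ 1.26  0.17 -1.24  1.93  0.16  0.96  0.52] 0.0 0.0
8 [ 1.1   0.24 -1.19  1.88  0.25  1.05  0.37] 0.0 0.0
9 [ 0.95  0.3  -1.14  1.83  0.31  1.13  0.24] 0.0 0.0
10 [ 0.81  0.37 -1.1   1.77  0.35  1.22  0.14] 0.0 0.0
```

```bash
python3 -m crank '[[-13,7,4,-6,-0.4,-6.5,0],[-26,14,8,-12,-0.8,-13,0],[-40,21,12,-18.3,-1.2,-20,0]]'; python3 - <<'E'
from ik import *
from c import plan,st
print(np.array(st()[2]["joints"]).round(2))
for z,yaw in((300,30),(330,30),(360,30),(330,10),(330,50)):
    g=T([0,-240,z]);q=np.array(st()[2]["joints"]);p0,R0=fk(q);w=R.from_matrix(R0.T@Rdown(yaw).as_matrix()).as_rotvec();n=10;m=[]
    for i in range(1,n+1):
        q,e,a=solve(q,p0+(g-p0)*i/n,R0@R.from_rotvec(w*i/n).as_matrix());m.append(round(margin(q),2))
    print(z,yaw,q.round(2),round(e,1),round(a,1),m,plan(g,Rdown(yaw)))
E
```

```text
t: 30.25
tool_pos: [522.0, -283.6, 356.8]
eef_rot: [0.597, 2.189, 0.7]
force: [0.5, -0.9, 0.2]
opening: 0.1
[ 1.85  0.34 -1.07  2.03 -0.91  0.79  2.52]
300 30 [ 0.76  0.34 -1.02  1.77  0.31  1.21  0.18] 0.0 0.0 [np.float64(0.36), np.float64(0.34), np.float64(0.33), np.float64(0.3), np.float64(0.29), np.float64(0.32), np.float64(0.36), np.float64(0.42), np.float64(0.47), np.float64(0.52)] (array([204.4, 182.2, 121.1]), array([51.04, 22.55, 27.15]))
330 30 [ 0.82  0.33 -1.09  1.73  0.31  1.27  0.18] 0.0 0.0 [np.float64(0.36), np.float64(0.34), np.float64(0.32), np.float64(0.27), np.float64(0.25), np.float64(0.21), np.float64(0.27), np.float64(0.33), np.float64(0.39), np.float64(0.45)] (array([189. , 201.5, 104. ]), array([51.04, 22.55, 27.15]))
360 30 [ 1.75 -0.31 -1.54  1.84 -0.36  1.21  0.83] 36.0 7.3 [np.float64(0.36), np.float64(0.35), np.float64(0.3), np.float64(0.23), np.float64(0.18), np.float64(0.09), np.float64(0.0), np.float64(0.0), np.float64(0.0), np.float64(0.0)] (array([173.7, 220.7,  86.9]), array([51.04, 22.55, 27.15]))
330 10 [ 1.74 -0.31 -1.54  1.9  -0.37  1.14  0.5 ] 41.5 8.1 [np.float64(0.35), np.float64(0.32), np.float64(0.28), np.float64(0.19), np.float64(0.09), np.float64(0.06), np.float64(0.0), np.float64(0.0), np.float64(0.0), np.float64(0.0)] (array([189. , 201.5, 104. ]), array([55.22, 13.6 , 45.5 ]))
330 50 [ 0.79  0.32 -1.05  1.73  0.29  1.27  0.54] 0.0 0.0 [np.float64(0.37), np.float64(0.36), np.float64(0.36), np.float64(0.32), np.float64(0.31), np.float64(0.34), np.float64(0.36), np.float64(0.4), np.float64(0.44), np.float64(0.48)] (array([189. , 201.5, 104. ]), array([45.92, 30.79,  8.74]))
```

```bash
python3 -m crank '[[29,26,17,7.3,3.2,3.9,0],[58,52,34.5,14.6,6.4,7.8,0],[87,78,52,21.9,9.7,11.6,0],[117,104,69,29.2,12.9,15.5,0],[146,130,86.5,36.5,16.1,19.4,0]]';python3 - <<'E'
from ik import *
from c import plan,st
print(np.array(st()[2]["joints"]).round(2),plan(T([0,-240,260]),Rdown(30)))
E
```

```text
t: 30.88
tool_pos: [522.1, -103.8, 319.4]
eef_rot: [1.132, 2.571, 0.381]
force: [0.5, -0.1, -0.6]
opening: -0.4
[ 1.52  0.04 -1.23  2.02 -0.26  0.78  1.19] (array([93.3, 55.4, 69.2]), array([22.15,  7.61, 12.29]))
```

```bash
python3 -m crank '[[31,18,23,7.4,2.5,4,0],[62,37,46,14.8,5,8,0],[93,55,69,22,7.6,12.3,0],[93,55,69,22,7.6,12.3,0]]';python3 - <<'E'
from ik import *
from c import plan,st,tp
print(np.array(st()[2]["joints"]).round(2),tp())
for yaw in(-4.1,30):
  q=np.array(st()[2]["joints"]);q,e,a=run(q,T([0,-240,215]),Rdown(yaw));print(yaw,q.round(2),e,a)
  for th in range(-6,114,10):
    P=latchP(th,112)+[-2,3 if yaw<0 else -3,-5];q,e,a=solve(q,T(P),Rdown(yaw).as_matrix());print(th,P.round(),*plan(T(P),Rdown(yaw))[0],round(margin(q),2),round(e,1))
print(plan(T([0,-240,215]),Rdown(-4.1)))
E
```

```text
t: 31.38
tool_pos: [525.2, 8.5, 259.3]
eef_rot: [1.574, 2.718, 0.006]
force: [0.7, -0.8, 1.3]
opening: 0.5
[ 0.76  0.38 -1.02  1.83  0.36  1.13  0.14] [  -0.  -241.9  259.3]
-4.1 [ 0.63  0.39 -0.85  1.88  0.34  1.03 -0.44] 0.0023928887275747224 0.000818660278995759
-6 [   0. -209.  196.] 27.4 18.3 63.4 0.53 0.0
4 [   0. -192.  206.] 41.5 27.8 53.1 0.55 0.0
14 [   0. -173.  214.] 56.9 38.2 45.9 0.56 0.0
24 [   0. -154.  218.] 73.1 49.1 42.0 0.58 0.0
34 [   0. -134.  218.] 89.6 60.2 41.6 0.59 0.0
44 [   0. -114.  215.] 106.0 71.2 44.7 0.6 0.0
54 [  0. -95. 209.] 121.6 81.7 51.1 0.61 0.0
64 [  0. -78. 199.] 136.1 91.4 60.7 0.62 0.0
74 [  0. -62. 187.] 149.0 100.1 73.2 0.62 0.0
84 [  0. -49. 172.] 159.9 107.3 88.2 0.62 0.0
94 [  0. -39. 155.] 168.5 113.1 105.2 0.62 0.0
104 [  0. -31. 136.] 174.5 117.1 123.8 0.62 0.0
30 [ 0.71  0.44 -0.98  1.87  0.42  1.06  0.09] 0.0010364413383262378 0.00018717902396475536
-6 [   0. -215.  196.] 22.4 14.9 63.4 0.53 0.0
4 [   0. -198.  206.] 36.5 24.5 53.1 0.55 0.0
14 [   0. -179.  214.] 51.9 34.8 45.9 0.56 0.0
24 [   0. -160.  218.] 68.1 45.7 42.0 0.56 0.0
34 [   0. -140.  218.] 84.7 56.9 41.6 0.57 0.0
44 [   0. -120.  215.] 101.0 67.8 44.7 0.57 0.0
54 [   0. -101.  209.] 116.6 78.3 51.1 0.58 0.0
64 [  0. -84. 199.] 131.1 88.1 60.7 0.6 0.0
74 [  0. -68. 187.] 144.0 96.7 73.2 0.61 0.0
84 [  0. -55. 172.] 154.9 104.0 88.1 0.62 0.0
94 [  0. -45. 155.] 163.5 109.7 105.2 0.62 0.0
104 [  0. -37. 136.] 169.5 113.7 123.8 0.61 0.0
(array([ 1.5,  0.9, 44.3]), array([ 0.17, -0.13, 33.93]))
```

```bash
python3 -m crank '[[0,0,15,0,0,9,0],[0,0,32,0,0,18,0],[1,1,48,0,0,27,0],[1,1,63,0,0,34,0],[1,1,63,0,0,34,0]]';python3 j.py
```

```text
t: 32.0
tool_pos: [524.8, 10.7, 195.8]
eef_rot: [-2.293, -2.145, -0.01]
force: [0.1, -0.4, 0.8]
opening: 0.1
[  -0.5 -239.7  195.8] [ 0.613  0.414 -0.838  1.9    0.361  0.983 -0.453]
```

```bash
python3 -m crank '[[25,0,0,0,0,0,0],[46,0,-9,0,0,0,0],[66,0,-18,0,0,0,0],[85,0,-22,0,0,0,0],[105,0,-22,0,0,0,0]]';python3 -m crank '[[0,0,0,0,0,0,0]]';python3 - <<'E'
from c import *
print(tp());snap("scene");snap("top");print([(c,x) for c in("scene","top") for x in env.landmark_of(c,"latch_tip")[:1]])
for th in(15,25,30,35,40,45): 
  f=np.radians(th-19);Q=[0,-130+115*np.sin(f)-22.5*np.cos(f),96+115*np.cos(f)+22.5*np.sin(f)];print(th,proj("scene",T(Q)).round(),proj("top",T(Q)).round())
E
```

```text
t: 32.62
tool_pos: [532.1, 117.0, 219.8]
eef_rot: [2.293, 2.147, 0.013]
force: [-0.6, -0.8, 0.6]
opening: 0.1
t: 32.75
tool_pos: [531.3, 118.4, 219.5]
eef_rot: [-2.289, -2.15, -0.014]
force: [0.5, -0.1, 0.3]
opening: -0.1
[  -1.7 -131.8  219.5]
[('scene', {'point': [234.6, 211.8], 'p': 0.56})]
15 [248. 202.] [241. 195.]
25 [243. 204.] [233. 194.]
30 [240. 205.] [229. 193.]
35 [237. 207.] [225. 193.]
40 [234. 209.] [221. 193.]
45 [232. 211.] [218. 193.]
```

```bash
python3 -m crank '[[18,0,4,0,0,0,0],[37,1,10,0,0,0,0],[54,1,20,0,0,0,0],[70,1,32,0,0,0,0],[83,1,47,0,0,0,0]]';python3 j.py;python3 -m crank '[[7,0,14,0,0,0,0],[12,0,28,0,0,0,0],[15,0,38,0,0,0,0],[15,0,38,0,0,0,0]]';python3 j.py
```

```text
t: 33.58
tool_pos: [538.7, 198.7, 172.0]
eef_rot: [-2.295, -2.145, -0.012]
force: [0.4, -0.5, 1.4]
opening: 0.0
[ -0.2 -51.2 172. ] [ 0.223  0.536 -0.816  1.804  0.457  0.993 -0.844]
t: 34.08
tool_pos: [538.6, 213.8, 133.4]
eef_rot: [-2.292, -2.146, -0.009]
force: [-0.3, -0.6, 0.3]
opening: 0.2
[ -1.3 -36.1 133.4] [ 0.166  0.594 -0.78   1.816  0.506  0.937 -0.902]
```

```bash
python3 -m crank '[[0,0,4,0,0,0,0],[0,0,7,0,0,0,0],[0,0,7,0,0,0,0]]';python3 -m crank '[[0,0,2,0,0,0,0],[0,0,3,0,0,0,0],[0,0,3,0,0,0,0]]';python3 j.py
```

```text
t: 34.45
tool_pos: [539.4, 213.9, 127.5]
eef_rot: [-2.294, -2.146, -0.012]
force: [0.0, 0.6, 0.2]
opening: 0.0
t: 34.83
tool_pos: [539.7, 214.2, 126.3]
eef_rot: [2.293, 2.146, 0.012]
force: [-3.6, -4.1, 13.8]
opening: -0.1
[ -0.3 -35.6 126.3] [ 0.159  0.603 -0.773  1.82   0.518  0.924 -0.911]
```

The latch is fully down: the fingertip stopped at z 126.3 with 14 N, against 126.5 expected. Had the hook landed on the block, it would sit about 17 mm higher. Next is the release tab, with only a 35° tilt.

```bash
python3 -m crank '[[0,0,-30,0,0,0,0],[0,-10,-70,0,0,0,0],[0,-50,-100,0,0,0,0],[0,-90,-110,0,0,0,0],[0,-90,-110,0,0,0,0]]';cat >> c.py <<'E'
zt=-u/np.linalg.norm(u);yt=np.array([.819,0,.574]);yt/=np.linalg.norm(yt)
Rt=R.from_euler("z",vp[2])*R.from_matrix(np.stack([np.cross(yt,zt),yt,zt],1))
def hd(y,d,x=0): return T(np.array([0,y,58])+d*u+x*yt)
E
python3 - <<'E'
from c import *
import ik
from fk import chain
print(tp(),hd(135,170))
print(plan(hd(135,170),Rt))
q=np.array(st()[2]["joints"])
for P in(hd(60,190),hd(135,170),hd(135,80),hd(135,39)):
    q,e,a=ik.run(q,P,Rt,30,8);print(q.round(2),round(ik.margin(q),2),round(e,1),round(a,1))
snap("scene");snap("top")
for q,Pp in {"latch_tip":[0,-15,118.5],"half_face":[0,-100,47]}.items(): print([(q,c[0],(np.array(x["point"])-proj(c,T(Pp))).round(1).tolist(),round(x["p"],2)) for c in("scene","top") for x in env.landmark_of(c,q)[:1]])
E
```

```text
t: 35.45
tool_pos: [446.8, 220.3, 235.1]
eef_rot: [2.289, 2.15, 0.012]
force: [0.1, -1.0, -0.7]
opening: -0.0
[-93.3 -36.2 235.1] [454.82749741 391.36573665 197.23      ]
(array([171.1,  -3. ,  38.7]), array([-34.66,  -0.41,   0.4 ]))
[-0.25  0.24 -0.85  2.21  1.12  0.83 -1.95] 0.2 0.0 0.0
[-0.39  0.42 -0.81  2.07  1.2   0.95 -2.03] 0.35 0.0 0.0
[-0.4   0.58 -0.7   2.04  1.4   0.9  -2.13] 0.37 0.0 0.0
[-0.4   0.66 -0.66  2.02  1.49  0.88 -2.18] 0.4 0.0 0.0
[('latch_tip', 's', [1.5, 3.1], 0.78)]
[('half_face', 's', [2.4, -1.8], 0.66), ('half_face', 't', [-1.9, 0.9], 0.91)]
```

```bash
python3 -m crank '[[10,-10,0,-9,0,0,0],[20,-15,0,-18,0,0,0],[40,-15,10,-27,0,0,0],[80,-10,20,-34.7,-0.4,0.4,0],[125,-3,38,-34.7,-0.4,0.4,0]]';python3 -m crank '[[25,0,0,0,0,0,0],[45,0,0,0,0,0,0],[45,0,0,0,0,0,0]]';python3 - <<'E'
from c import *
print(inp(),np.array(st()[2]["joints"]).round(2),plan(hd(135,90),Rt))
E
```

```text
t: 36.38
tool_pos: [452.5, 323.4, 202.8]
eef_rot: [1.939, 1.792, 0.556]
force: [1.6, -0.4, 0.8]
opening: -0.0
t: 36.75
tool_pos: [454.0, 371.0, 201.3]
eef_rot: [1.941, 1.802, 0.553]
force: [-1.5, -0.5, -0.0]
opening: -0.6
("head: x'(fwd-up)", np.float64(2.9), 'y', np.float64(114.6), 'd', np.float64(173.1)) [-0.32  0.4  -0.85  2.08  1.18  0.94 -1.99] (array([20.7, -1.7, 83. ]), array([-0.8 ,  0.19, -0.09]))
```

```bash
python3 -m crank '[[21,-2,0,-0.8,0,0,0],[21,-2,30,-0.8,0,0,0],[21,-2,60,-0.8,0,0,0],[21,-2,83,-0.8,0,0,0],[21,-2,83,-0.8,0,0,0]]';python3 - <<'E'
from c import *
print(inp(),plan(hd(135,55),Rt))
a=snap("scene");b=snap("top")
print([(c[0],(np.array(x["point"])-proj(c,T(PRESS["tab_top"]))).round(1).tolist(),round(x["p"],2)) for c in("scene","top") for x in env.landmark_of(c,"tab_top")[:1]])
A=cv2.resize(a[190:350,110:260],None,fx=3.7,fy=3.7,interpolation=cv2.INTER_CUBIC)
p,r,o=st();t=p+r.apply([0,0,8])
for P,c in((T(PRESS["tab_top"]),(0,0,255)),(t,(0,255,0))): cv2.circle(A,tuple(int(v) for v in (proj("scene",P)-[110,190])*3.7),3,c,-1)
cv2.imwrite("pics/k.png",A)
E
```

```text
t: 37.38
tool_pos: [501.6, 383.4, 130.7]
eef_rot: [1.933, 1.788, 0.558]
force: [-1.3, -0.1, -0.2]
opening: -0.1
("head: x'(fwd-up)", np.float64(0.5), 'y', np.float64(130.4), 'd', np.float64(88.4)) (array([ 4.9, -0.5, 33.3]), array([ 0.01,  0.56, -0.19]))
[('s', [43.8, 62.8], 0.51)]
```

View pics/k.png

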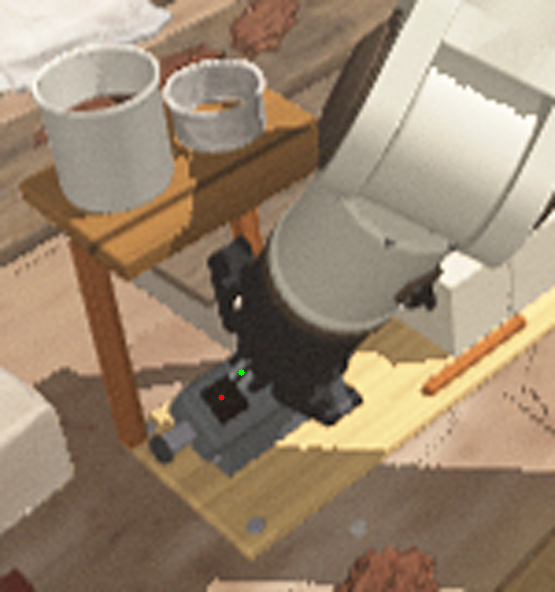

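The fingertip at (240,375) is above the tab at (222,398), and the model point lands on the tab. I'll shift and press.

```bash
python3 -m crank '[[5,0,10,0,0,0,0],[5,0,25,0,0,0,0],[5,0,33,0,0,0,0],[5,0,33,0,0,0,0]]';python3 -c "
from c import *
print(inp())"; python3 -m crank '[[0,0,5,0,0,0,0],[0,0,10,0,0,0,0],[0,0,15,0,0,0,0],[0,0,15,0,0,0,0]]';python3 -c "
from c import *
print(inp())"
```

```text
t: 38.08
tool_pos: [520.5, 388.9, 104.3]
eef_rot: [1.931, 1.79, 0.561]
force: [0.0, -0.3, 0.1]
opening: -0.2
("head: x'(fwd-up)", np.float64(0.4), 'y', np.float64(137.2), 'd', np.float64(56.2))
t: 38.58
tool_pos: [529.0, 389.4, 93.5]
eef_rot: [1.93, 1.791, 0.565]
force: [-1.2, -0.3, 2.9]
opening: 0.0
("head: x'(fwd-up)", np.float64(1.1), 'y', np.float64(138.3), 'd', np.float64(42.6))
```

```bash
python3 -m crank '[[0,0,3,0,0,0,0],[0,0,5,0,0,0,0],[0,0,6,0,0,0,0],[0,0,6,0,0,0,0]]';python3 -c "
from c import *
print(inp())"; python3 -m crank '[[0,0,0.5,0,0,0,0],[0,0,1,0,0,0,0],[0,0,1,0,0,0,0],[0,0,1,0,0,0,0],[0,0,1,0,0,0,0]]';python3 -c "
from c import *
print(inp())
snap('scene');snap('top')
for n,adv in(('back',0),('fwd',42)): print([(n,c[0],(np.array(x['point'])-proj(c,T([0,-3-adv,58]))).round(1).tolist(),round(x['p'],2)) for c in('scene','top') for x in env.landmark_of(c,'pad')[:1]])"
```

```text
t: 39.08
tool_pos: [531.4, 389.4, 89.9]
eef_rot: [1.929, 1.79, 0.566]
force: [-11.6, -4.4, 16.9]
opening: -0.0
("head: x'(fwd-up)", np.float64(1.1), 'y', np.float64(138.5), 'd', np.float64(38.2))
t: 39.7
tool_pos: [531.6, 389.5, 89.7]
eef_rot: [1.928, 1.79, 0.566]
force: [-14.9, -5.8, 23.2]
opening: -0.4
("head: x'(fwd-up)", np.float64(1.1), 'y', np.float64(138.6), 'd', np.float64(38.0))
[('back', 't', [1.3, -1.6], 0.37)]
[('fwd', 't', [-13.6, -2.7], 0.37)]
```

The tab is bottomed (about 27 N, no further travel) and was held for over 0.6 s. I'll back away and check.

```bash
python3 -m crank '[[0,0,-10,0,0,0,0],[0,0,-50,0,0,0,0],[0,0,-100,0,0,0,0],[0,0,-150,0,0,0,0],[0,0,-190,0,0,0,0]]';python3 -m crank '[[0,0,-10,0,0,0,0],[0,0,-10,0,0,0,0]]';python3 - <<'E'
from c import *
a=snap("scene");b=snap("top")
for q,Pp in {"pad":[0,-3,58],"latch_tip":[0,-15,118.5],"half_face":[0,-100,47],"mould_half":[0,-70,12],"tab_top":PRESS["tab_top"],"trigger_pad":PRESS["trigger_pad"]}.items(): print([(q,c[0],(np.array(x["point"])-proj(c,T(Pp))).round(1).tolist(),round(x["p"],2)) for c in("scene","top") for x in env.landmark_of(c,q)[:1]])
for q in("bottle","tin_can","water_pot","clay_lump"): print(q,[onz(c,x["point"],0).round()[:2].tolist() for c in("scene","top") for x in env.landmark_of(c,q)[:1]])
A=cv2.resize(a[190:320,120:310],None,fx=4,fy=4,interpolation=cv2.INTER_CUBIC);cv2.imwrite("pics/l.png",A)
B=cv2.resize(b[160:260,120:280],None,fx=5,fy=5,interpolation=cv2.INTER_CUBIC);cv2.imwrite("pics/m.png",B)
print(st()[2]["force"],st()[2]["t"])
E
```

```text
t: 40.62
tool_pos: [423.1, 398.0, 244.4]
eef_rot: [1.93, 1.791, 0.566]
force: [1.6, -1.0, -0.2]
opening: -0.3
t: 40.88
tool_pos: [418.8, 397.8, 251.3]
eef_rot: [1.931, 1.789, 0.565]
force: [0.5, -0.2, -0.5]
opening: -0.0
[('pad', 's', [-38.0, 24.4], 0.68), ('pad', 't', [-0.5, -2.8], 0.42)]
[('latch_tip', 't', [1.6, 0.8], 0.68)]
[('half_face', 's', [0.5, -1.9], 0.77), ('half_face', 't', [-1.4, -0.8], 0.67)]
[('mould_half', 's', [-0.6, 2.6], 0.78), ('mould_half', 't', [-1.2, -0.4], 0.75)]
[('tab_top', 's', [1.2, 1.7], 0.58), ('tab_top', 't', [3.5, -2.6], 0.44)]
[('trigger_pad', 's', [0.6, -1.5], 0.66), ('trigger_pad', 't', [-0.4, 0.4], 0.56)]
bottle [[482.0, -334.0]]
tin_can [[485.0, -136.0], [501.0, -134.0]]
water_pot [[598.0, 285.0], [585.0, -260.0]]
clay_lump [[379.0, 407.0], [388.0, 402.0]]
[-0.31472882  0.25154939  0.6548024 ] 41.975
```

View pics/l.png

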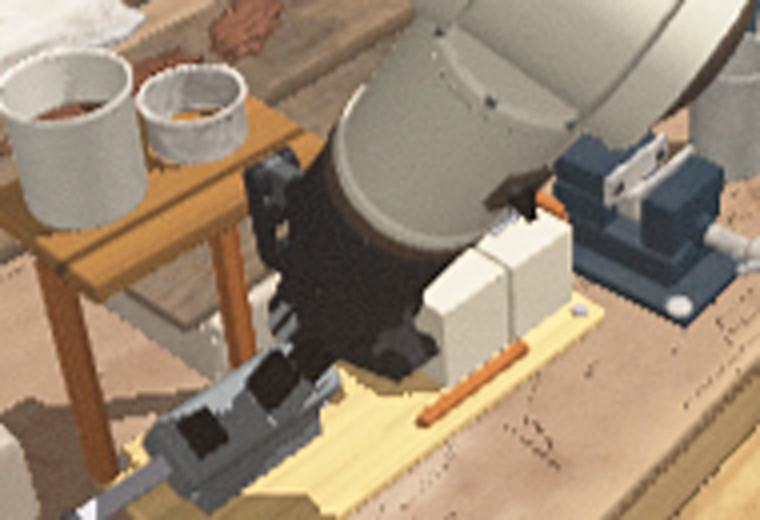

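View pics/m.png

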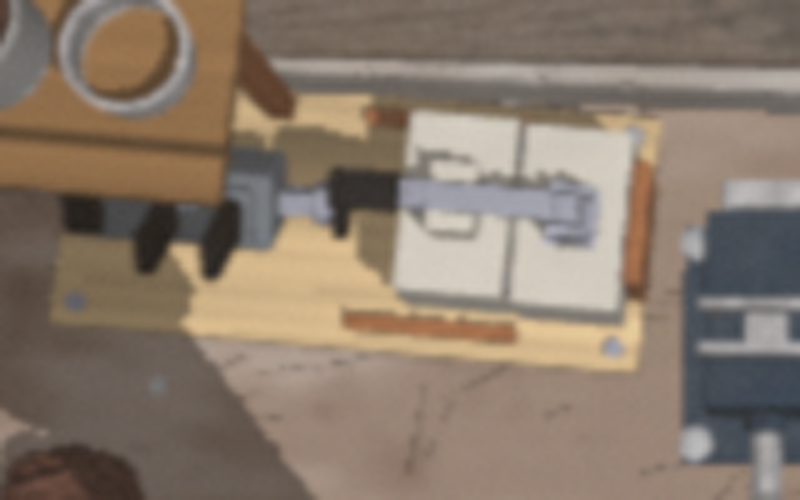

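The mould is shut with only a hairline between the halves (seam at (515,215) in the top crop). The latch lies over the block and the pad is back at (340,210). Nothing is touching, so I'm handing in.

```bash
python3 -c "
from bench import env
print(env.hand_in())"
```

```text
the job is handed in; nothing more can be done
None
```

The job is handed in at about t = 42 s: the mould is shut and, as far as I can see, held by the latch alone. No verdict came back.

**What I did:**
- **Placing:** I stood the loose half in the cradle, hollow face towards the fixed half, and let go of it.
- **Clamping:** I squeezed the trigger four times. The first two were full (24 mm), and the last two stopped short (33 mm, then 39 mm), so the clamp was tight.
- **Latch:** I swung it down until it stopped at the expected height with 14 N.
- **Release:** I pressed the tab until it stopped at about 27 N, held it for over half a second, and backed the hand away.

**Last checks:**
- **Mould:** the top view shows the halves closed to a hairline and the latch lying over the block. The half's face is within about 2 px of fully shut.
- **Pad:** the top view shows it back at rest. The scene camera put the pad about 45 px away, but the hand was in the way there and I took that as a false hit.
- **Latch tip:** it was found only in the top view; the scene camera missed it because the hand hid it.
- **Bottle, tin can, clay lump:** they were found within about 15 mm of where they started, which is about how well the two cameras agree with each other. The bottle showed in one camera only.
- **Water pot:** the top view has it in place. The scene camera reported it some 540 mm away, which I took for one of the pots on the board.

Getting to the latch, the arm ran into joint limits in the tilted pose and had to be unwound, which cost about 6 s. The wrist force readings stayed under about 50 N.

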